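# Index the bearing turntable to its mark and lock it

### The arm

A 6-joint arm with a two-finger parallel gripper is mounted at the origin on a cart in front of the work surface, level with it; the furniture and walls round the work are solid. World frame = base frame: x ahead of the robot, y to its left, z up, the work surface at z = 0. Lengths are in m, angles in rad, forces in N, time in s.
With the tool pointing down it reaches from about 0.25 to 0.725 m from the base axis. Payload 4 kg.
Tool frame: the origin (TCP) lies at the centre of the arm's flange, where the gripper is bolted on; the fingertips stand 173 mm ahead of it and the grasp point (between the pads) lies 155 mm ahead of it; x points along the fingers, z is the direction in which the jaws open and shut, and the axes are right-handed (so a half turn about x gives the same grasp; the last joint's range is limited). The gripper opens to 85 mm and grips with 20 to 120 N. Pads are 22 mm wide; open, the fingers measure 114 mm over their backs; the gripper's body (76 mm by 85 mm) begins 54 mm behind the grasp point. The pads swing forward as they close: fully open they stand 13 mm farther back than shut.
Start: joints at [-1.345, 0.241, 0.005, 1.335, 0, 1.571], TCP at [0.112, -0.487, 0.405] pointing down, gripper open.
Joint ranges: [-2.72, 2.72], [-1.05, 1.87], [-1.09, 1.28], [-1.99, 2.15], [-1.42, 1.44], [-3.14, 3.14]. Speed limits (rad/s): [2.79, 2.79, 3.14, 3.14, 3.14, 3.14].

### API

Orientations are given as a unit quaternion [x, y, z, w].
In Python, from workcell import bot gives the robot as it stands.
- The arm moves only by the tool arm_command, never from a script. Its argument "moves" is one flat list of numbers, 7 for each row, row after row: the shift along the tool's x, y, z in m, then the turn, a rotation vector about the tool's x, y, z in rad, then the closure, from -1 (fully open) to 1 (shut). A call has 1 to 20 rows; each row shifts and turns the pose as measured when the row begins, along the tool's axes as they then stand; what a row does not reach is not made up. A row lasts 1/12 s, in which the tool goes at most 41.7 mm and 7.16 degrees, less where a joint would pass 70% of its speed; a pose out of reach is approached as far as the arm can. A call with a gripper value outside its range is refused whole. The fingers move at their own pace and stop on an object; the grip force is fixed at half the most. Time passes only in rows, so rows that do not move let the fingers close. It gives the time, the measured TCP pose, the force and the opening at its end, in the units of the state.
- bot.get_obs(): the state, without advancing time (a new reading comes with each control period).
- bot.camera(name): name is "scene" or "top" or "wrist"; returns the picture (420x560x3 uint8, red, green, blue); there is no depth.
- bot.get_calibration(name): a dict with "mtx" (3x3 intrinsics, pixels), "dist" ([k1, k2, p1, p2, k3] as OpenCV has them; the pictures are not rectified), "world_from_camera" (4x4, takes a point from camera to world coordinates); the wrist camera has in their place "mount" (4x4, takes a point from camera to tool coordinates, whose origin is the TCP and whose axes are the tool frame's). Camera axes: x right, y up, looking along -z (the intrinsics and any distortion apply to the point x, -y, -z); pixel columns grow to the right and rows downward; lengths in m; the calibration is good to about 2 mm. A picture is of the moment at which its call begins: read the wrist's pose just before it. get_calibration takes no time and is no camera call.
- bot.job_done(): hands the job in, once; it reports no verdict.
The state is a dict: "clock": time; "joint_pos": joint angles; "joint_vel": joint speeds; "tau": joint torques, N m; "eef_pos": TCP position; "tool_rot": TCP orientation; "ft_force": force on the tool from outside, world axes, zero at the start; "ft_torque": the same for the moment, N m; "grip_width": finger opening in m.
Only numpy, scipy, OpenCV 4.12 (cv2) and the standard library are available. Lean on these libraries where they do the work, as an engineer would, in place of code of your own. Each camera call takes 0.05 s, during which the arm holds its last target.

### The job

Gently push the turntable round by one of its spokes with a fingertip until the spoke with the red ball stands over the yellow tab, and leave it there. Then push the black locking lever over, away from you, until it rests against the red stop pin. Do not touch the bearing that sits on the turntable, and leave the other things on the bench where they are; nothing is to be gripped or lifted.

Things in the scene. Friction and masses are not known exactly. Their poses are not given: they have to be found in the camera images.
- index_base: the fixed blue cast base of the indexing fixture; origin on the bench surface under the turntable's axis, z up. Its round working deck has radius 108 mm and its top is 90 mm above the bench; a platform of the same height reaches from it along the base's own -y (about to the robot's right) and carries the locking lever. It stands turned by at most 0.2 rad from the robot's axes. It carries the turntable and the lever.
- table_axis (a point): point on the turntable's vertical axis at the height of its upper face, 147 mm above the bench. The steel disc has radius 78 mm and lies 123 to 147 mm above the bench; the bearing stands on it up to 167 mm above the bench.
- turntable (a joint): angle of the turntable (rad) about its vertical axis, growing counter-clockwise from above; at 0 the red-ball spoke points along the base's own +x (about away from the robot). It turns either way, several turns, and at the start it may be more than half a turn from the tab one way: the shorter way is then the other. Whole turns do not matter. Stiff by friction (about 0.25 N m): it stays where it is left and does not coast noticeably.
- red_ball (a point): centre of the red ball knob, radius 13 mm, at the end of the red-ball spoke: 135 mm from the axis, 135 mm above the bench. Three equal spokes stand 120 degrees apart (the other two have black balls): round steel bars 12 mm thick, level, their centre lines 135 mm above the bench, bare from the disc's edge (78 mm from the axis) to the ball (122 mm). Below the spokes the space is free down to the tab and ring.
- tab_mark (a point): middle of the yellow tab on its upper face, 135 mm from the turntable's axis and 97 mm above the bench. The tab is 24 mm wide and runs radially from 98 to 153 mm from the axis; it belongs to the aluminium setting ring (fixed on the base; radius 100 mm, top 96 mm above the bench; two small screw heads on it reach 99 mm).
- lock_lever (a joint): angle of the locking lever (rad) about its vertical pivot: 0 unlocked (lever points right and a little toward the robot), growing counter-clockwise from above as its end is pushed away from the robot, to the red stop pin at 1.05, its hard limit. Friction about 0.12 N m; it stays where it is left.
- lever_pivot (a point): point on the lever's pivot axis, 120 mm above the bench, 200 mm from the turntable's axis along the base's -y. The hub has radius 19 mm; two stop pins (steel and red), 10 mm thick, their tops 130 mm above the bench, stand 40 mm from the pivot either side of the lever's travel.
- lever_end (a point): centre of the small black ball (radius 11 mm) at the lever's end, 104 mm from the pivot, 120 mm above the bench. The lever is a straight level round black bar 14 mm thick, its centre line 120 mm above the bench; farther than 50 mm from the pivot there is nothing but the bench below it.
- bearing: ball bearing, 72 mm across, 18 mm high, lying loose on the turntable on three 2 mm rest buttons between three short locating pins, centred on its axis; origin at the centre of its underside. Not to be touched.
- housing_handle (a point): fixed obstacle, not part of the work: upper end of the slanting handle on the dark pump housing that stands on the bench right before the robot. This is its highest and farthest point, 0.30 m above the bench; the housing itself (0.22 m high) lies nearer to the robot. Wrists and forearms must keep clear of it.
- bush: bystander: brass bush, 52 mm thick, 94 mm long, lying on the bench right of the lever; origin under its middle
- caliper: bystander: vernier caliper 63 x 232 x 13 mm lying in front; origin under its middle
- bolt: bystander: short bolt 16 x 38 x 19 mm lying at the left; origin under its middle

How it is judged:
By the outcome, as a careful person would: the job done as asked, in the order asked, and still so for the second after the job is handed in, with the robot touching nothing.
It also fails if it takes over 56 s, if anything falls off the work surface, if the arm or the gripper's body presses on something with over 40 N, if the wrist force passes 120 N, or if a joint passes its speed limit or range.

## Working session

There is one attempt and no reset: what is moved stays moved. The work goes in short steps, Python scripts to look and compute and a tool call to move; the robot and the scene stay as the last step left them, time stands still between calls to the robot, and variables do not carry over. Pictures are saved under pics/ and viewed, and the job is handed in when it is done.

Besides the shell and the picture viewer there is one more tool, called after ">>>" as a command line: name --argument value ..., lists and objects as JSON in quotes. arm_command: Moves the arm, as the interface text tells. Its arguments: {"type":"object","properties":{"moves":{"type":"array"}},"required":["moves"]}

```bash
mkdir -p pics; ls; python3 - <<'E'
from workcell import bot
import cv2
o=bot.get_obs()
for k in o: print(k,o[k])
for n in ("scene","top"):
    im=bot.camera(n); cv2.imwrite(f"pics/{n}0.png",im[:,:,::-1])
    c=bot.get_calibration(n); print(n,c)
print(bot.get_calibration("wrist"))
E
```

```text
pics
clock 0.0
joint_pos [-1.34498237e+00  2.41400159e-01  3.75705477e-03  1.33522476e+00
  2.31069180e-05  1.57085290e+00]
joint_vel [ 0.00048522  0.00019098  0.00078115 -0.00133221  0.00054729 -0.00115175]
tau [ 5.63033718e-04 -3.72319543e+01  2.52408367e+01  1.69806270e-02
  1.01362039e-04  3.87803070e-06]
eef_pos [ 0.111893   -0.48704513  0.40383153]
tool_rot [ 0.44096079  0.55370511 -0.44003557  0.55256939]
ft_force [ 0.33556575 -0.20707029  0.25467104]
ft_torque [-0.00760689 -0.03619955  0.03101003]
grip_width 0.08566441695657102
scene {'mtx': array([[397.66451093,   0.        , 281.30839314],
       [  0.        , 397.66451093, 201.27374398],
       [  0.        ,   0.        ,   1.        ]]), 'dist': array([0.01658974, 0.        , 0.        , 0.        , 0.        ]), 'world_from_camera': array([[-0.51018038,  0.34356471, -0.7884664 , -0.29171815],
       [-0.85985813, -0.22397153,  0.45878181,  0.47189223],
       [-0.01897279,  0.91203073,  0.40968279,  0.59513715],
       [ 0.        ,  0.        ,  0.        ,  1.        ]])}
top {'mtx': array([[403.26571023,   0.       
[... 366 characters left out ...]
,  0.14572074,  0.98930983,  1.41426955],
       [ 0.        ,  0.        ,  0.        ,  1.        ]])}
{'mtx': array([[355.70645517,   0.        , 276.35132276],
       [  0.        , 355.70645517, 207.81181808],
       [  0.        ,   0.        ,   1.        ]]), 'dist': array([-0.04531634,  0.        ,  0.        ,  0.        ,  0.        ]), 'mount': array([[-5.81995801e-06,  2.98750138e-01, -9.54331365e-01,
         3.10737136e-02],
       [-2.60162703e-04,  9.54331333e-01,  2.98750130e-01,
         7.58494671e-02],
       [ 9.99999966e-01,  2.50020141e-04,  7.21694752e-05,
        -3.06983046e-04],
       [ 0.00000000e+00,  0.00000000e+00,  0.00000000e+00,
         1.00000000e+00]])}
```

View pics/scene0.png

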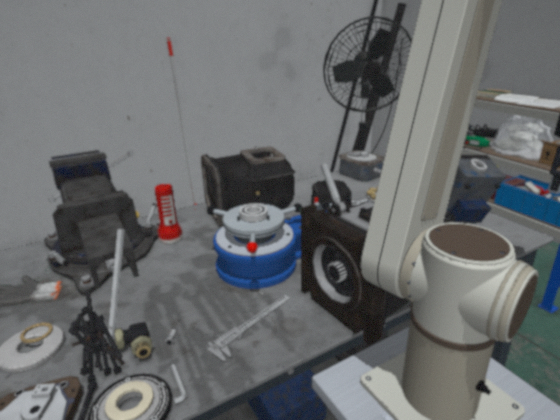

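View pics/top0.png

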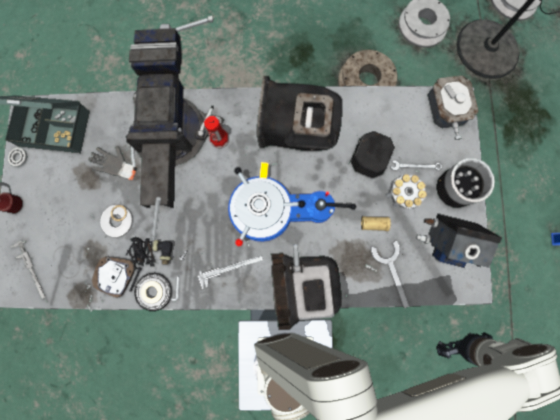

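The top view shows the turntable centre near (259,204), the red ball (239,242), the yellow tab (264,170), a black ball (237,170), and the lever running from (318,205) to (352,206). I'll measure these next.

```bash
cat > h.py <<'E'
import numpy as np, cv2
from workcell import bot
def ray(n,uv,T=None):
    c=bot.get_calibration(n); T=c["world_from_camera"] if T is None else T
    p=cv2.undistortPoints(np.array([[uv]],float),c["mtx"],c["dist"])[0,0]
    d=T[:3,:3]@np.array([p[0],-p[1],-1]); return T[:3,3],d
def onz(n,uv,z,T=None):
    o,d=ray(n,uv,T); return o+d*(z-o[2])/d[2]
def proj(n,P,T=None):
    c=bot.get_calibration(n); T=c["world_from_camera"] if T is None else T
    q=T[:3,:3].T@(np.asarray(P,float)-T[:3,3]); q=q*[1,-1,-1]
    return cv2.projectPoints(q[None],np.zeros(3),np.zeros(3),c["mtx"],c["dist"])[0][0,0]
def blobs(im,cond):
    n,l,s,c=cv2.connectedComponentsWithStats(cond.astype(np.uint8)); return [(s[i,4],c[i].round(1)) for i in range(1,n) if s[i,4]>8]
def masks(im):
    h=cv2.cvtColor(im,cv2.COLOR_RGB2HSV); H,S,V=[h[...,i].astype(int) for i in range(3)]
    return dict(red=((H<8)|(H>172))&(S>150)&(V>90), yel=(H>22)&(H<34)&(S>170)&(V>120), blue=(H>100)&(H<125)&(S>150)&(V>60))
E
python3 - <<'E'
from h import *
im=cv2.imread("pics/top0.png")[:,:,::-1].copy()
m=masks(im)
for k in m: print(k,blobs(im,m[k]))
cv2.imwrite("pics/top0c.png",cv2.resize(im[140:270,210:400,::-1],None,fx=4.2,fy=4.2,interpolation=cv2.INTER_CUBIC))
im=cv2.imread("pics/scene0.png")[:,:,::-1].copy()
m=masks(im)
for k in m: print(k,blobs(im,m[k]))
cv2.imwrite("pics/scene0c.png",cv2.resize(im[150:300,180:380,::-1],None,fx=4,fy=4,interpolation=cv2.INTER_CUBIC))
E
```

```text
red [(np.int32(189), array([211.6, 123.6])), (np.int32(108), array([219.7, 140.2])), (np.int32(37), array([238.5, 242.1]))]
yel [(np.int32(96), array([263.8, 169.8]))]
blue [(np.int32(998), array([305.9, 210.4])), (np.int32(97), array([555.4, 238.4]))]
red [(np.int32(24), array([169.7,  48.1])), (np.int32(525), array([165.5, 215. ])), (np.int32(20), array([543.2, 191.5])), (np.int32(16), array([315.6, 198.8])), (np.int32(76), array([251.5, 246.6]))]
yel []
blue [(np.int32(84), array([536.2, 182.2])), (np.int32(1441), array([528.5, 203.5])), (np.int32(2667), array([260.6, 263.5])), (np.int32(590), array([552. , 286.3]))]
```

View pics/top0c.png

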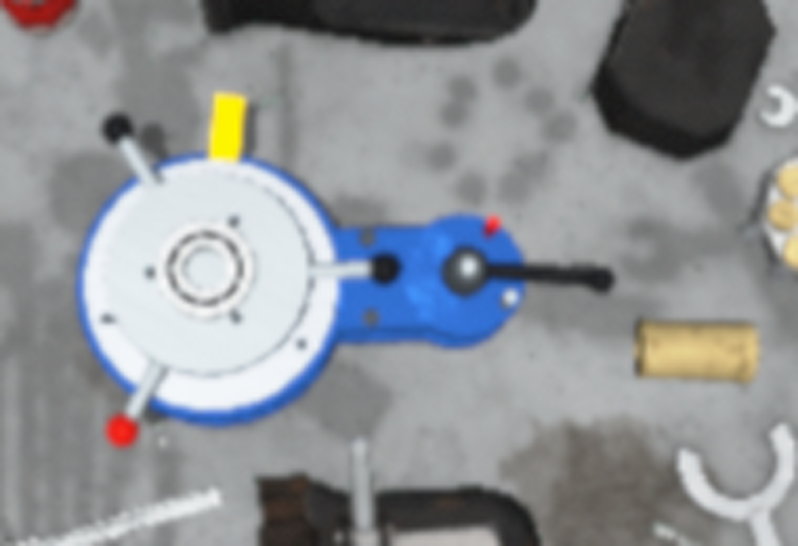

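View pics/scene0c.png

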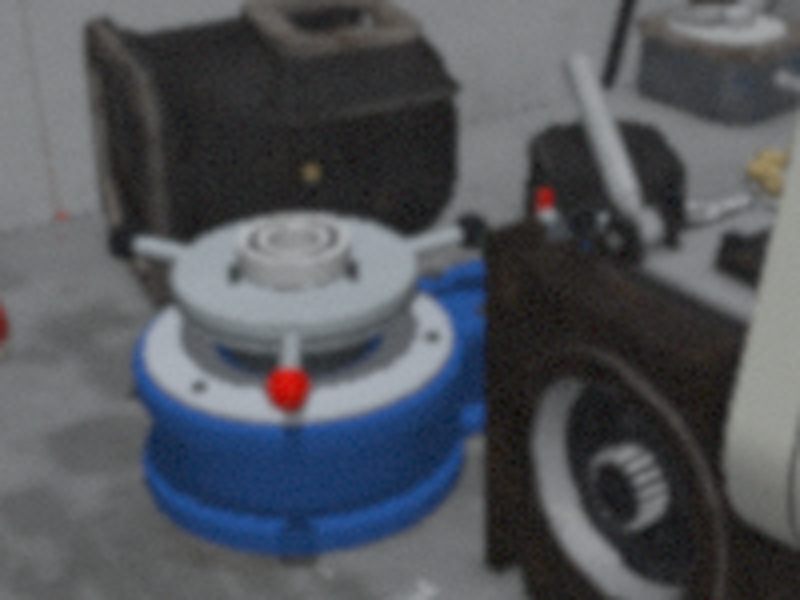

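```bash
python3 - <<'E'
from h import *
np.set_printoptions(precision=4,suppress=True)
r=onz("top",(238.5,242.1),.135);b1=onz("top",(238.1,170.5),.135);b2=onz("top",(301.4,203.8),.135)
ax=(r+b1+b2)/3; print("red",r,"b1",b1,"b2",b2,"axis",ax)
for p in(r,b1,b2): d=p-ax; print(np.linalg.norm(d),np.degrees(np.arctan2(d[1],d[0])))
print("brg",onz("top",(210+205/4.2,140+268/4.2),.167))
t=onz("top",(263.8,169.8),.097);d=t-ax;print("tab",t,np.linalg.norm(d),np.degrees(np.arctan2(d[1],d[0])))
pv=onz("top",(321,203.3),.135);e=onz("top",(352.9,206.4),.12);d=pv-ax
print("piv",pv,np.linalg.norm(d),np.degrees(np.arctan2(d[1],d[0])));d=e-pv;print("end",e,np.linalg.norm(d),np.degrees(np.arctan2(d[1],d[0])))
print("redpin",onz("top",(210+492/4.2,140+225/4.2),.13))
print("handle",onz("top",(210+360/4.2,140+440/4.2),.30), "housing corner", onz("top",(272,254),.22),onz("top",(335,257),.22))
# scene check of red ball & triangulate
o1,d1=ray("top",(238.5,242.1));o2,d2=ray("scene",(251.5,246.6))
A=np.c_[d1,-d2];s=np.linalg.lstsq(A,o2-o1,rcond=None)[0];print(o1+d1*s[0],o2+d2*s[1])
# bush
for q in ((636,350),(757,352)): print("bush",onz("top",(210+q[0]/4.2,140+q[1]/4.2),.026))
E
```

```text
red [0.4131 0.1447 0.135 ] b1 [0.6466 0.1469 0.135 ] b2 [ 0.5337 -0.0574  0.135 ] axis [0.5312 0.078  0.135 ]
0.13555794232718865 150.55772318528494
0.13444496633930825 30.79420530612043
0.13548713959336156 -88.9169124580375
brg [0.5302 0.0775 0.167 ]
tab [0.6573 0.0648 0.097 ] 0.13243696124285023 -5.976605891269411
piv [ 0.5345 -0.1205  0.135 ] 0.1985874878365532 -89.030034750828
end [ 0.5254 -0.2257  0.12  ] 0.1066309703651622 -94.94050652177641
redpin [ 0.567  -0.1418  0.13  ]
handle [ 0.3922 -0.0324  0.3   ] housing corner [0.3708 0.0358 0.22  ] [ 0.3594 -0.1499  0.22  ]
[0.4129 0.1443 0.1379] [0.4118 0.1424 0.1376]
bush [ 0.4802 -0.2695  0.026 ]
bush [ 0.4771 -0.3706  0.026 ]
```

```bash
python3 - <<'E'
from h import *
from scipy.spatial.transform import Rotation as R
o=bot.get_obs();M=R.from_quat(o["tool_rot"]).as_matrix();print(M.round(3));y=M[:,1];print(np.degrees(np.arctan2(y[1],y[0])))
E
```

```text
[[-0.     0.975  0.224]
 [ 0.002  0.224 -0.975]
 [-1.    -0.    -0.002]]
12.935414563296355
```

>>> arm_command --moves '[-0.038,0,0,-0.12,0,0,1,-0.038,0,0,-0.12,0,0,1,-0.038,0,0,-0.12,0,0,1,-0.038,0,0,-0.12,0,0,1]'

```text
clock: 0.43
eef_pos: [0.1115, -0.4854, 0.5458]
tool_rot: [0.301, 0.653, -0.28, 0.636]
ft_force: [0.0, -0.7, -0.6]
grip_width: 0.0391
```

```bash
cat > s.py <<'E'
from h import *
from scipy.spatial.transform import Rotation as R
import sys
def st(pr=True):
    o=bot.get_obs();M=R.from_quat(o["tool_rot"]).as_matrix();y=M[:,1]
    if pr: print("t",round(o["clock"],2),"pos",o["eef_pos"].round(4),"yaz",np.degrees(np.arctan2(y[1],y[0])).round(2),"down",M[:,0].round(3),"q",o["joint_pos"].round(3),"F",o["ft_force"].round(1),"w",round(o["grip_width"],4))
    return o,M
if __name__=="__main__":
    o,M=st()
    if len(sys.argv)>3:
        p=np.array([float(a) for a in sys.argv[1:4]]); print("delta tool",(M.T@(p-o["eef_pos"])).round(4))
E
python3 s.py 0.45 -0.25 0.56
```

```text
t 0.43 pos [ 0.1115 -0.4854  0.5458] yaz 41.44 down [-0.008  0.037 -0.999] q [-1.345  0.245  0.372  1.736 -0.     1.073] F [ 0.  -0.7 -0.6] w 0.0391
delta tool [-0.0085  0.4097  0.0473]
```

>>> arm_command --moves '[0,0.038,0.0043,0,0,0,1,0,0.038,0.0043,0,0,0,1,0,0.038,0.0043,0,0,0,1,0,0.038,0.0043,0,0,0,1,0,0.038,0.0043,0,0,0,1,0,0.038,0.0043,0,0,0,1,0,0.038,0.0043,0,0,0,1,0,0.038,0.0043,0,0,0,1,0,0.038,0.0043,0,0,0,1,0,0.038,0.0043,0,0,0,1]'

```text
clock: 1.27
eef_pos: [0.4319, -0.2632, 0.5567]
tool_rot: [0.3, 0.647, -0.29, 0.638]
ft_force: [0.4, -1.3, 0.3]
grip_width: -0.0
```

```bash
python3 s.py 0.46 0.1 0.55
```

```text
t 1.27 pos [ 0.4319 -0.2632  0.5567] yaz 40.7 down [-0.006  0.019 -1.   ] q [-0.551  0.254  0.414  1.745  0.013  1.88 ] F [ 0.4 -1.3  0.3] w -0.0
delta tool [ 0.0134  0.2581 -0.2568]
```

>>> arm_command --moves '[0.001,0.0265,-0.0265,0,0,0,1,0.001,0.0265,-0.0265,0,0,0,1,0.001,0.0265,-0.0265,0,0,0,1,0.001,0.0265,-0.0265,0,0,0,1,0.001,0.0265,-0.0265,0,0,0,1,0.001,0.0265,-0.0265,0,0,0,1,0.001,0.0265,-0.0265,0,0,0,1,0.001,0.0265,-0.0265,0,0,0,1,0.001,0.0265,-0.0265,0,0,0,1,0,0,0,-0.12,0,0,1,0,0,0,-0.12,0,0,1,0,0,0,-0.12,0,0,1,0,0,0,-0.12,0,0,1,0,0,0,-0.12,0,0,1,0,0,0,-0.12,0,0,1,0,0,0,-0.12,0,0,1,0,0,0,-0.12,0,0,1,0,0,0,-0.12,0,0,1,0,0,0,-0.12,0,0,1,0,0,0,-0.12,0,0,1]'

```text
clock: 2.93
eef_pos: [0.4629, 0.0986, 0.5372]
tool_rot: [-0.169, 0.694, 0.191, 0.673]
ft_force: [-0.7, -0.5, 0.1]
grip_width: 0.0001
```

```bash
python3 s.py 0.433 0.1 0.55
```

```text
t 2.93 pos [0.4629 0.0986 0.5372] yaz 119.53 down [-0.037  0.022 -0.999] q [0.202 0.186 0.276 1.692 0.029 1.256] F [-0.7 -0.5  0.1] w 0.0001
delta tool [-0.0116  0.0165 -0.0256]
```

>>> arm_command --moves '[0,0,0,-0.12,0,0,1,0,0,0,-0.12,0,0,1,0,0,0,-0.12,0,0,1,0,0,0,-0.12,0,0,1,0,0,0,-0.12,0,0,1,0,0,0,-0.12,0,0,1,0,0,0,-0.12,0,0,1,0,0,0,-0.12,0,0,1,0,0,0,0,0,0,1]'

```text
clock: 3.68
eef_pos: [0.4628, 0.0986, 0.5324]
tool_rot: [-0.47, 0.52, 0.503, 0.505]
ft_force: [-0.2, -0.1, 0.6]
grip_width: 0.0001
```

```bash
cat > s.py <<'E'
from h import *
from scipy.spatial.transform import Rotation as R
import sys
def st(pr=True):
    o=bot.get_obs();M=R.from_quat(o["tool_rot"]).as_matrix();y=M[:,1]
    if pr: print("t",round(o["clock"],2),"pos",o["eef_pos"].round(4),"tip",(o["eef_pos"]+.173*M[:,0]).round(4),"yaz",np.degrees(np.arctan2(y[1],y[0])).round(2),"down",M[:,0].round(3),"q",o["joint_pos"].round(3),"F",o["ft_force"].round(1),"w",round(o["grip_width"],4))
    return o,M
def goal(p,yaz):  # p = TIP position
    a=np.radians(yaz);y=np.array([np.cos(a),np.sin(a),0]);x=np.array([0,0,-1.]);return np.array(p)-.173*x,np.c_[x,y,np.cross(x,y)]
if __name__=="__main__":
    o,M=st()
    if len(sys.argv)>4:
        a=[float(v) for v in sys.argv[1:5]]; p,G=goal(a[:3],a[3])
        print("shift tool",(M.T@(p-o["eef_pos"])).round(4),"rotvec",R.from_matrix(M.T@G).as_rotvec().round(4))
E
python3 s.py 0.433 0.1 0.36 183
```

```text
t 3.68 pos [0.4628 0.0986 0.5324] tip [0.4546 0.1021 0.3596] yaz 177.0 down [-0.048  0.02  -0.999] q [0.202 0.191 0.269 1.692 0.029 0.254] F [-0.2 -0.1  0.6] w 0.0001
shift tool [ 0.0009  0.0298 -0.0002] rotvec [-0.1051  0.0201 -0.0477]
```

>>> arm_command --moves '[0.001,0.03,0,-0.105,0.02,-0.048,1,0,0,0,0,0,0,1,0.035,0,0,0,0,0,1,0.035,0,0,0,0,0,1,0.035,0,0,0,0,0,1,0,0,0,0,0,0,1]'

```text
clock: 4.18
eef_pos: [0.4296, 0.0997, 0.419]
tool_rot: [-0.508, 0.494, 0.511, 0.487]
ft_force: [-1.7, -0.1, -0.7]
grip_width: 0.0001
```

```bash
python3 s.py 0.433 0.1 0.2 183; python3 - <<'E'
from h import *
for n in ("scene","top","wrist"):
    im=bot.camera(n); cv2.imwrite(f"pics/{n}1.png",im[:,:,::-1])
E
```

```text
t 4.18 pos [0.4296 0.0997 0.419 ] tip [0.4279 0.0992 0.246 ] yaz -177.85 down [-0.01  -0.003 -1.   ] q [ 2.280e-01  1.220e-01 -1.040e-01  1.355e+00 -1.000e-03  1.910e-01] F [-1.7 -0.1 -0.7] w 0.0001
shift tool [ 0.0459 -0.0039  0.0003] rotvec [-0.0148 -0.0026 -0.0098]
```

View pics/wrist1.png

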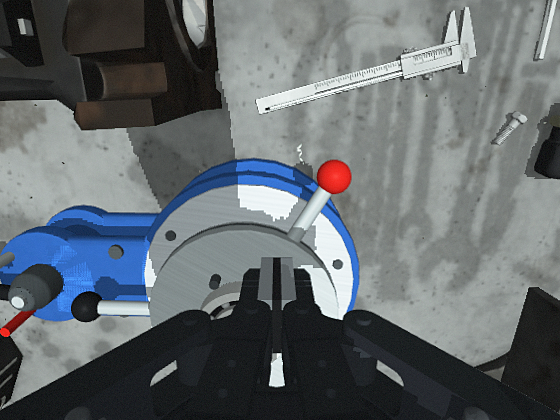

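View pics/scene1.png

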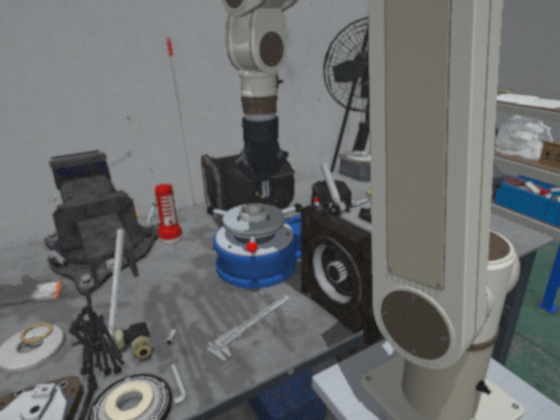

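View pics/top1.png

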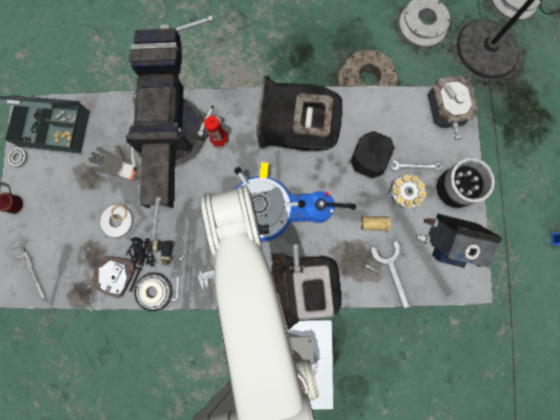

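Wrist view: red ball at (334,177), its spoke running to (300,237), fingertips at (277,262) over the disc edge beside the spoke. I'll cross-check the positions with this camera.

```bash
python3 - <<'E'
from s import *
o,M=st(False)
T=np.eye(4);T[:3,:3]=M;T[:3,3]=o["eef_pos"];T=T@bot.get_calibration("wrist")["mount"]
im=cv2.imread("pics/wrist1.png")[:,:,::-1].copy()
print(blobs(im,masks(im)["red"]))
print("red",onz("wrist",(334,177),.135,T),"b2",onz("wrist",(86,307),.135,T),"lever hub",onz("wrist",(17,302),.135,T))
print("handle?", "tip px",proj("wrist",o["eef_pos"]+.173*M[:,0],T))
E
python3 s.py 0.433 0.1 0.135 183
```

```text
[(np.int32(904), array([333.7, 176.3])), (np.int32(301), array([ 14.6, 322.4]))]
red [0.41505611 0.14362868 0.135     ] b2 [ 0.53749227 -0.05973945  0.135     ] lever hub [ 0.53602138 -0.12131564  0.135     ]
handle? tip px [275.94398872 277.35533884]
t 4.33 pos [0.4335 0.1005 0.4282] tip [0.4349 0.1007 0.2552] yaz -177.76 down [ 0.008  0.001 -1.   ] q [ 2.28e-01  1.18e-01 -8.40e-02  1.36e+00 -1.00e-03  1.89e-01] F [ 0.4 -0.6  0.2] w 0.0
shift tool [ 0.1202  0.0015 -0.0006] rotvec [-0.0132  0.0006  0.0081]
```

>>> arm_command --moves '[0.035,0,0.008,-0.05,0,0,1,0.03,0,0,0,0,0,1,0.02,0,0,0,0,0,1,0,0,0,0,0,0,1,0,0,0,0,0,0,1]'

```text
clock: 4.75
eef_pos: [0.4443, 0.1113, 0.3586]
tool_rot: [0.53, -0.465, -0.512, -0.491]
ft_force: [0.5, 0.6, 0.6]
grip_width: 0.0002
```

```bash
python3 s.py 0.433 0.092 0.116 186; python3 - <<'E'
from h import *
for n in ("wrist",):
    im=bot.camera(n); cv2.imwrite(f"pics/{n}2.png",im[:,:,::-1])
E
python3 s.py 0.433 0.092 0.116 186
```

```text
t 4.75 pos [0.4443 0.1113 0.3586] tip [0.4518 0.113  0.1858] yaz -175.07 down [ 0.043  0.01  -0.999] q [ 2.460e-01  1.660e-01 -2.130e-01  1.148e+00 -1.000e-03  1.600e-01] F [0.5 0.6 0.6] w 0.0002
shift tool [ 0.0689  0.016  -0.0187] rotvec [-0.0185  0.0057  0.0438]
t 4.8 pos [0.4445 0.1113 0.3589] tip [0.4521 0.1131 0.1861] yaz -175.07 down [ 0.044  0.01  -0.999] q [ 2.460e-01  1.650e-01 -2.130e-01  1.148e+00 -1.000e-03  1.590e-01] F [ 0.2  0.4 -0.4] w -0.0001
shift tool [ 0.0692  0.0162 -0.0187] rotvec [-0.0185  0.0058  0.0446]
```

View pics/wrist2.png

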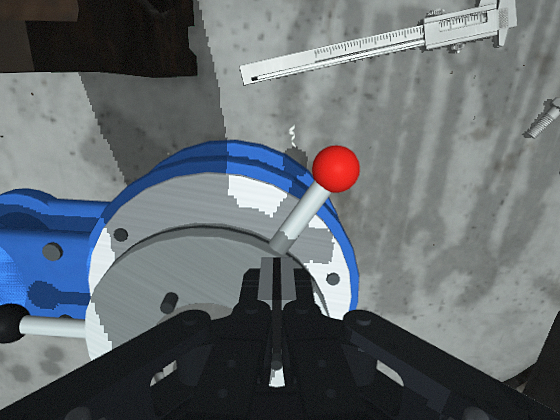

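>>> arm_command --moves '[0,0.016,-0.019,-0.018,0.006,0.044,1,0,0,0,0,0,0,1,0,0,0,0,0,0,1]'

```text
clock: 5.05
eef_pos: [0.4334, 0.0913, 0.366]
tool_rot: [0.528, -0.47, -0.523, -0.477]
ft_force: [0.3, 0.5, 0.7]
grip_width: 0.0
```

```bash
python3 s.py 0.433 0.092 0.116 186
```

```text
t 5.05 pos [0.4334 0.0913 0.366 ] tip [0.4356 0.0918 0.193 ] yaz -174.02 down [ 0.013  0.002 -1.   ] q [ 0.208  0.145 -0.218  1.195 -0.     0.103] F [0.3 0.5 0.7] w 0.0
shift tool [0.077  0.0013 0.0006] rotvec [-0.0003  0.0012  0.0128]
```

>>> arm_command --moves '[0.016,0.001,0,0,0,0.012,1,0.016,0,0,0,0,0,1,0.016,0,0,0,0,0,1,0,0,0,0,0,0,1,0,0,0,0,0,0,1]'

```text
clock: 5.47
eef_pos: [0.4386, 0.0927, 0.3278]
tool_rot: [0.529, -0.467, -0.52, -0.481]
ft_force: [-0.3, 0.7, -1.0]
grip_width: 0.0
```

```bash
python3 s.py 0.433 0.092 0.116 186
```

```text
t 5.47 pos [0.4386 0.0927 0.3278] tip [0.4427 0.0938 0.1548] yaz -174.18 down [ 0.024  0.006 -1.   ] q [ 2.080e-01  1.800e-01 -2.800e-01  1.086e+00  1.000e-03  1.060e-01] F [-0.3  0.7 -1. ] w 0.0
shift tool [ 0.0386  0.0066 -0.0002] rotvec [-0.0031  0.0039  0.0243]
```

>>> arm_command --moves '[0,0.01,0,0,0,0.03,1,0,0,0,0,0,0,1,0.016,0.002,0,0,0,0.004,1,0.014,0.002,0,0,0,0.004,1,0,0,0,0,0,0,1,0,0,0,0,0,0,1]'

```text
clock: 5.97
eef_pos: [0.43, 0.093, 0.3065]
tool_rot: [-0.525, 0.471, 0.525, 0.477]
ft_force: [-0.0, -0.1, 0.0]
grip_width: -0.0002
```

```bash
python3 s.py 0.433 0.092 0.116 186; python3 - <<'E'
from h import *
for n in ("wrist","scene"):
    im=bot.camera(n)
    if n=="scene": im=cv2.resize(im[150:300,180:380],None,fx=4,fy=4)
    cv2.imwrite(f"pics/{n}3.png",im[:,:,::-1])
E
```

```text
t 5.97 pos [0.43   0.093  0.3065] tip [0.431  0.0942 0.1335] yaz -174.18 down [ 0.006  0.007 -1.   ] q [ 0.211  0.192 -0.326  1.046  0.005  0.11 ] F [-0.  -0.1  0. ] w -0.0002
shift tool [ 0.0175 -0.0027 -0.0014] rotvec [-0.0031  0.0061  0.0065]
```

View pics/wrist3.png

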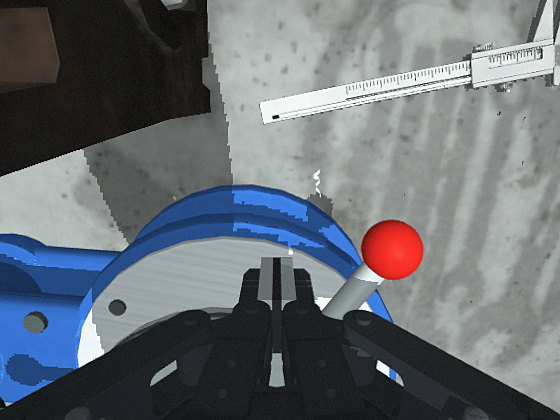

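View pics/scene3.png

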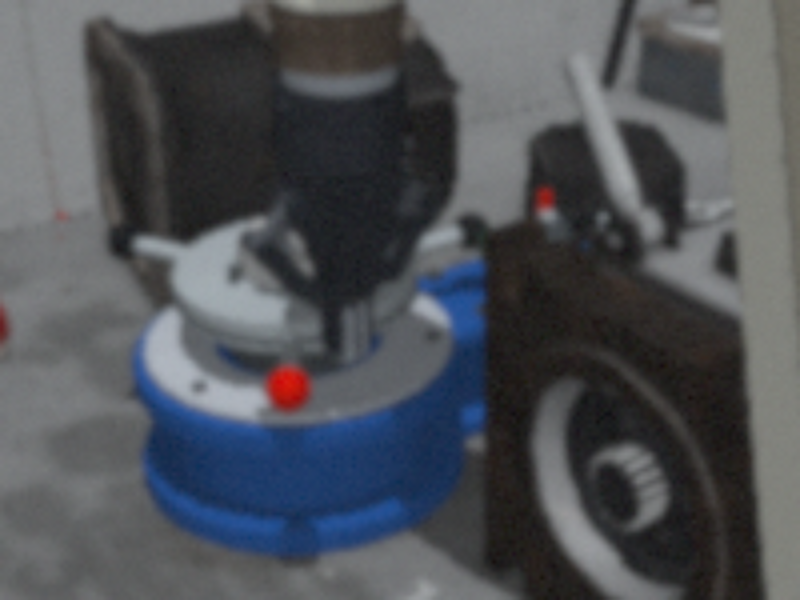

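>>> arm_command --moves '[0.016,0,-0.001,0,0.006,0.008,1,0,0,0,0,0,0,1,0,-0.0016,0.006,0.06,0,0,1,0,-0.0016,0.006,0.06,0,0,1,0,-0.0016,0.006,0.06,0,0,1,0,-0.0016,0.006,0.06,0,0,1]'

```text
clock: 6.57
eef_pos: [0.4381, 0.1155, 0.2959]
tool_rot: [-0.462, 0.536, 0.459, 0.537]
ft_force: [-1.0, -4.1, -1.6]
grip_width: -0.0003
```

```bash
cat > a.py <<'E'
from s import *
o,M=st(); t=o["eef_pos"]+.173*M[:,0]; d=t[:2]-[.532,.077]; ph=np.degrees(np.arctan2(d[1],d[0])); R_=np.linalg.norm(d)
yaz=np.degrees(np.arctan2(M[1,1],M[0,1]))
print("phi",ph.round(1),"R",R_.round(4),"yoff",((yaz-ph+180)%360-180).round(1))
# ideal correction to R=.1, z=.117 , off 15
p,G=goal([.532+.1*np.cos(np.radians(ph)),.077+.1*np.sin(np.radians(ph)),.117],ph+15)
print("corr",(M.T@(p-o["eef_pos"])).round(4),R.from_matrix(M.T@G).as_rotvec().round(3))
E
python3 a.py
```

```text
t 6.57 pos [0.4381 0.1155 0.2959] tip [0.4388 0.1151 0.1229] yaz 171.31 down [ 0.004 -0.003 -1.   ] q [ 0.259  0.229 -0.309  1.029 -0.004  0.411] F [-1.  -4.1 -1.6] w -0.0003
phi 157.8 R 0.1007 yoff 13.5
corr [ 0.0059 -0.0014 -0.0005] [-0.026 -0.002  0.005]
```

>>> arm_command --moves '[0.006,-0.002,0.006,0.04,0,0.005,1,0.001,-0.0016,0.006,0.06,0,0,1,0,-0.0016,0.006,0.06,0,0,1,0,-0.0016,0.006,0.06,0,0,1,0,-0.0016,0.006,0.06,0,0,1,0,-0.0016,0.006,0.06,0,0,1,0,-0.0016,0.006,0.06,0,0,1,0,-0.0016,0.006,0.06,0,0,1]'

```text
clock: 7.23
eef_pos: [0.4639, 0.1536, 0.2922]
tool_rot: [-0.321, 0.638, 0.315, 0.625]
ft_force: [-3.2, -0.9, -2.4]
grip_width: 0.0001
```

```bash
python3 a.py; python3 - <<'E'
from h import *
for n in ("wrist",):
    im=bot.camera(n)
    cv2.imwrite(f"pics/{n}4.png",im[:,:,::-1])
E
```

```text
t 7.23 pos [0.4639 0.1536 0.2922] tip [0.4616 0.1509 0.1193] yaz 143.4 down [-0.013 -0.016 -1.   ] q [ 0.323  0.307 -0.213  1.069 -0.011  0.962] F [-3.2 -0.9 -2.4] w 0.0001
phi 133.6 R 0.1021 yoff 9.8
corr [ 0.0023 -0.0018 -0.0038] [-0.091 -0.02  -0.002]
```

View pics/wrist4.png

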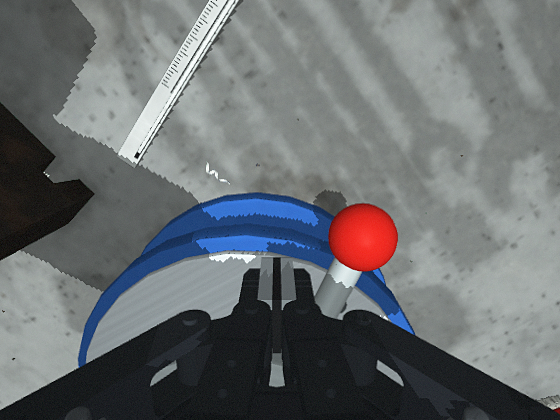

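```bash
cat >> a.py <<'E'
if len(sys.argv)>1:
    im=bot.camera("wrist"); cv2.imwrite(f"pics/w_{sys.argv[1]}.png",im[:,:,::-1])
    T=np.eye(4);T[:3,:3]=M;T[:3,3]=o["eef_pos"];T=T@bot.get_calibration("wrist")["mount"]
    ms=masks(im)
    b=max(blobs(im,ms["red"]),key=lambda q:q[0]); r=onz("wrist",b[1],.135,T); d=r[:2]-[.532,.077]
    print("red px",b,"xyz",r.round(4),"R",np.linalg.norm(d).round(4),"ang",np.degrees(np.arctan2(d[1],d[0])).round(2))
    for b in blobs(im,ms["yel"]):
        if b[0]>100: r=onz("wrist",b[1],.097,T);d=r[:2]-[.532,.077]; print("yel",b,r.round(4),np.linalg.norm(d).round(4),np.degrees(np.arctan2(d[1],d[0])).round(2))
E
python3 a.py 5
```

```text
t 7.28 pos [0.4648 0.1543 0.2924] tip [0.4628 0.1518 0.1194] yaz 143.31 down [-0.011 -0.015 -1.   ] q [ 0.323  0.308 -0.211  1.068 -0.01   0.964] F [ 0.5 -0.  -1.4] w -0.0
phi 132.8 R 0.1019 yoff 10.5
corr [ 0.0025 -0.0017 -0.0035] [-0.078 -0.019 -0.001]
red px (np.int32(3644), array([363.8, 237.5])) xyz [0.4622 0.194  0.135 ] R 0.1362 ang 120.82
```

>>> arm_command --moves '[0.002,-0.003,0.005,-0.02,-0.02,0,1,0,-0.0016,0.006,0.045,0,0,1,0,-0.0016,0.006,0.05,0,0,1,0,-0.0016,0.006,0.05,0,0,1,0,-0.0016,0.006,0.05,0,0,1,0,-0.0016,0.006,0.05,0,0,1,0,-0.0016,0.006,0.05,0,0,1,0,-0.0016,0.006,0.05,0,0,1,0,-0.0016,0.006,0.05,0,0,1]'

```text
clock: 8.08
eef_pos: [0.5092, 0.1768, 0.2916]
tool_rot: [-0.196, 0.684, 0.194, 0.676]
ft_force: [-2.1, -1.8, -1.2]
grip_width: -0.0001
```

```bash
python3 a.py 6
```

```text
t 8.08 pos [0.5092 0.1768 0.2916] tip [0.5075 0.1756 0.1187] yaz 122.02 down [-0.01  -0.007 -1.   ] q [ 0.335  0.396 -0.081  1.105 -0.003  1.347] F [-2.1 -1.8 -1.2] w -0.0001
phi 103.9 R 0.1016 yoff 18.1
corr [ 0.0017 -0.0016 -0.0025] [ 0.054 -0.012  0.001]
red px (np.int32(3602), array([370.4, 249.8])) xyz [0.527  0.2123 0.135 ] R 0.1354 ang 92.13
```

>>> arm_command --moves '[0.001,-0.003,0.005,0.07,-0.01,0,1,0,-0.0018,0.006,0.065,0,0,1,0,-0.0018,0.006,0.057,0,0,1,0,-0.0018,0.006,0.057,0,0,1,0,-0.0018,0.006,0.057,0,0,1,0,-0.0018,0.006,0.057,0,0,1,0,-0.0018,0.006,0.057,0,0,1,0,-0.0018,0.006,0.057,0,0,1,0,-0.0018,0.006,0.057,0,0,1,0,-0.0018,0.006,0.057,0,0,1,0,-0.0018,0.006,0.057,0,0,1]'

```text
clock: 9.05
eef_pos: [0.5724, 0.1713, 0.2917]
tool_rot: [0.033, 0.712, -0.03, 0.7]
ft_force: [-3.0, 0.0, -0.1]
grip_width: 0.0001
```

```bash
python3 a.py 7
```

```text
t 9.05 pos [0.5724 0.1713 0.2917] tip [0.5695 0.172  0.1187] yaz 84.87 down [-0.017  0.004 -1.   ] q [0.289 0.506 0.095 1.175 0.009 1.949] F [-3.   0.  -0.1] w 0.0001
phi 68.5 R 0.1021 yoff 16.4
corr [ 0.0017 -0.0016 -0.0036] [ 0.025 -0.017 -0.002]
red px (np.int32(3604), array([367.3, 249.9])) xyz [0.6058 0.1892 0.135 ] R 0.1343 ang 56.67
```

>>> arm_command --moves '[0.001,-0.003,0.005,0.06,-0.015,0,1,0,-0.0018,0.006,0.06,0,0,1,0,-0.0018,0.006,0.057,0,0,1,0,-0.0018,0.006,0.057,0,0,1,0,-0.0018,0.006,0.057,0,0,1,0,-0.0018,0.006,0.057,0,0,1,0,-0.0018,0.006,0.057,0,0,1,0,-0.0018,0.006,0.057,0,0,1,0,-0.0018,0.006,0.057,0,0,1,0,-0.0018,0.006,0.057,0,0,1,0,-0.0018,0.006,0.057,0,0,1,0,-0.0018,0.006,0.057,0,0,1]'

```text
clock: 10.1
eef_pos: [0.6233, 0.1261, 0.292]
tool_rot: [0.269, 0.663, -0.259, 0.649]
ft_force: [-2.1, 1.8, -1.0]
grip_width: 0.0004
```

```bash
python3 a.py 8
```

```text
t 10.1 pos [0.6233 0.1261 0.292 ] tip [0.621  0.1298 0.119 ] yaz 46.14 down [-0.013  0.021 -1.   ] q [0.195 0.577 0.216 1.219 0.024 2.531] F [-2.1  1.8 -1. ] w 0.0004
phi 30.7 R 0.1035 yoff 15.5
corr [ 0.0021 -0.0023 -0.0051] [ 0.008 -0.024 -0.006]
red px (np.int32(3577), array([363.4, 252.1])) xyz [0.6581 0.1203 0.135 ] R 0.1334 ang 18.94
yel (np.int32(3831), array([415.6, 289.9])) [0.6591 0.0665 0.097 ] 0.1275 -4.73
```

View pics/w_8.png

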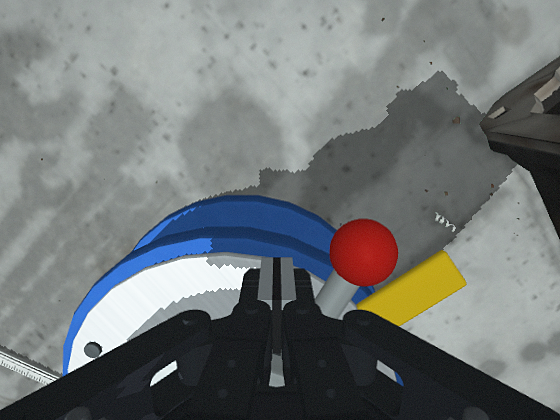

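>>> arm_command --moves '[0.001,-0.003,0.004,0.055,-0.015,0,1,0,-0.0018,0.006,0.057,0,0,1,0,-0.0018,0.006,0.057,0,0,1,0,-0.0018,0.006,0.057,0,0,1,0,-0.0018,0.006,0.057,0,0,1,0,0,0,0,0,0,1]'

```text
clock: 10.65
eef_pos: [0.6333, 0.1001, 0.2929]
tool_rot: [0.357, 0.617, -0.344, 0.611]
ft_force: [0.6, -0.7, -0.4]
grip_width: -0.0003
```

```bash
python3 a.py 9; python3 - <<'E'
from h import *
im=bot.camera("top"); cv2.imwrite("pics/top9.png",cv2.resize(im[140:270,210:400,::-1],None,fx=4.2,fy=4.2,interpolation=cv2.INTER_CUBIC))
E
```

```text
t 10.65 pos [0.6333 0.1001 0.2929] tip [0.6338 0.1038 0.12  ] yaz 30.56 down [ 0.003  0.021 -1.   ] q [0.153 0.58  0.223 1.209 0.021 2.761] F [ 0.6 -0.7 -0.4] w -0.0003
phi 14.7 R 0.1052 yoff 15.8
corr [ 0.003  -0.0028 -0.0043] [ 0.015 -0.017 -0.013]
red px (np.int32(3468), array([362.8, 255.8])) xyz [0.6651 0.0833 0.135 ] R 0.1332 ang 2.7
yel (np.int32(1134), array([393.2, 225.3])) [0.6763 0.0629 0.097 ] 0.145 -5.59
yel (np.int32(201), array([324.3, 275.9])) [0.6356 0.0771 0.097 ] 0.1036 0.04
```

View pics/w_9.png

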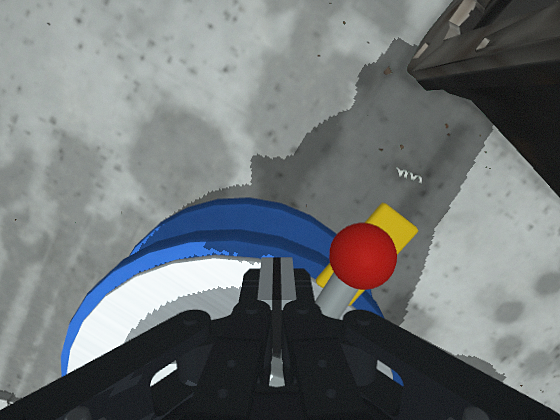

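View pics/top9.png

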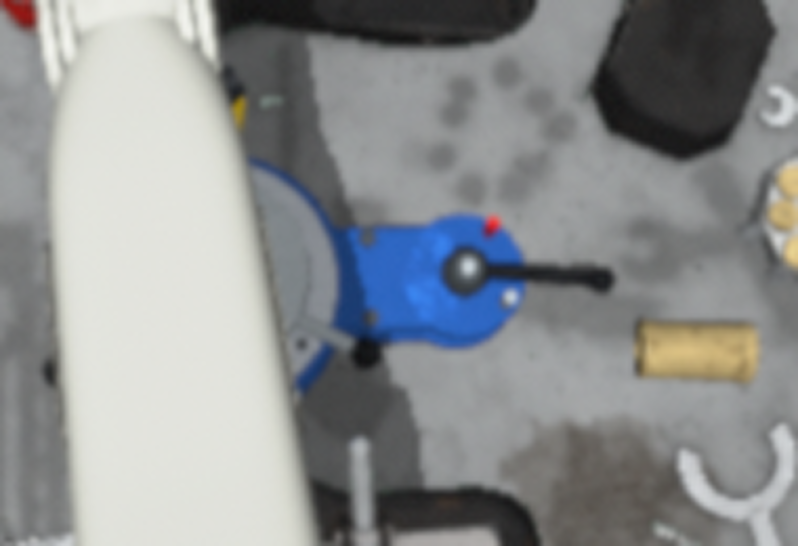

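```bash
python3 - <<'E'
from s import *
o,M=st(False)
T=np.eye(4);T[:3,:3]=M;T[:3,3]=o["eef_pos"];T=T@bot.get_calibration("wrist")["mount"]
P=[onz("wrist",q,.097,T) for q in ((384,204),(418,239))]
m=(P[0]+P[1])/2; e=P[1]-P[0]
for p in P+[m]: print(p.round(4),np.linalg.norm(p[:2]-[.532,.077]).round(4))
print("ang",np.degrees(np.arctan2(m[1]-.077,m[0]-.532)),"edge normal",np.degrees(np.arctan2(e[1],e[0]))+90, np.linalg.norm(e))
E
```

```text
[0.6831 0.0736 0.097 ] 0.1511
[0.677  0.0482 0.097 ] 0.1478
[0.68   0.0609 0.097 ] 0.1489
ang -6.2092172982329625 edge normal -13.471852381067052 0.026076072646898804
```

>>> arm_command --moves '[0.002,-0.003,0.004,0.05,-0.015,0,1,0,-0.0013,0.005,0.045,0,0,1,0,-0.001,0.004,0.035,0,0,1,0,0,0,0,0,0,1]'

```text
clock: 11.08
eef_pos: [0.635, 0.0897, 0.2932]
tool_rot: [0.393, 0.59, -0.379, 0.594]
ft_force: [0.1, -0.1, 0.3]
grip_width: -0.0
```

```bash
python3 a.py 10
```

```text
t 11.08 pos [0.635  0.0897 0.2932] tip [0.6377 0.092  0.1203] yaz 23.75 down [ 0.016  0.013 -1.   ] q [0.138 0.574 0.215 1.194 0.011 2.865] F [ 0.1 -0.1  0.3] w -0.0
phi 8.1 R 0.1068 yoff 15.7
corr [ 0.0032 -0.0032 -0.0028] [ 0.011 -0.006 -0.02 ]
red px (np.int32(3406), array([359.7, 257.4])) xyz [0.6648 0.0685 0.135 ] R 0.1331 ang -3.67
yel (np.int32(2590), array([341.7, 231.1])) [0.662  0.0678 0.097 ] 0.1304 -4.05
```

View pics/w_10.png

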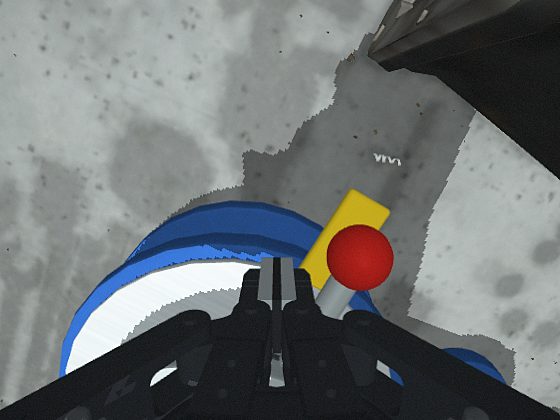

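>>> arm_command --moves '[0,0,-0.012,0,0,0,1,0,0,-0.005,0,0,0,1,-0.03,0,0,0,0,0,1,-0.035,0,0,0,0,0,1,-0.035,0,0,0,0,0,1,-0.035,0,0,0,0,0,1,-0.035,0,0,0,0,0,1,-0.035,0,0,0,0,0,1,0,0,0,0,0,0,1]'

```text
clock: 11.88
eef_pos: [0.6206, 0.1107, 0.505]
tool_rot: [0.386, 0.595, -0.375, 0.597]
ft_force: [-0.3, -0.4, 1.7]
grip_width: 0.0003
```

```bash
python3 s.py 0.56 0.08 0.33 20; python3 a.py 11
```

```text
t 11.88 pos [0.6206 0.1107 0.505 ] tip [0.6225 0.1126 0.332 ] yaz 24.89 down [ 0.011  0.011 -1.   ] q [0.175 0.512 0.66  1.706 0.009 2.882] F [-0.3 -0.4  1.7] w 0.0003
shift tool [ 0.001  -0.0679  0.0024] rotvec [ 0.0854 -0.0056 -0.0142]
t 11.88 pos [0.6206 0.1107 0.505 ] tip [0.6225 0.1126 0.332 ] yaz 24.89 down [ 0.011  0.011 -1.   ] q [0.175 0.512 0.66  1.706 0.009 2.882] F [-0.3 -0.4  1.7] w 0.0003
phi 21.5 R 0.0973 yoff 3.4
corr [0.215  0.0021 0.0004] [-0.202 -0.004 -0.015]
red px (np.int32(523), array([338.1, 160.6])) xyz [0.6652 0.0685 0.135 ] R 0.1335 ang -3.63
yel (np.int32(160), array([341.3, 145.8])) [0.6779 0.0644 0.097 ] 0.1464 -4.94
yel (np.int32(198), array([318.5, 172. ])) [0.6426 0.0736 0.097 ] 0.1106 -1.76
```

View pics/w_11.png

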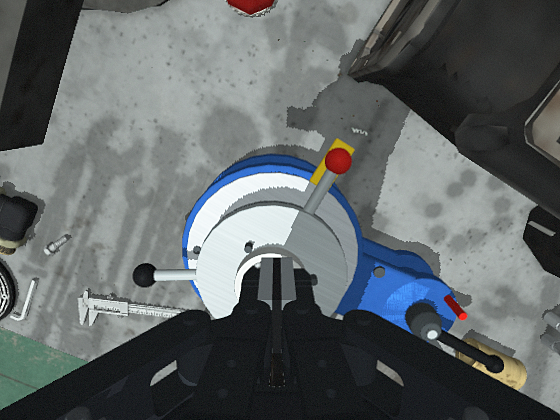

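```bash
python3 - <<'E'
import cv2
im=cv2.imread("pics/w_11.png"); cv2.imwrite("pics/w_11c.png",cv2.resize(im[120:220,280:380],None,fx=6,fy=6,interpolation=cv2.INTER_NEAREST))
E
```

```text
(no output)
```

View pics/w_11c.png

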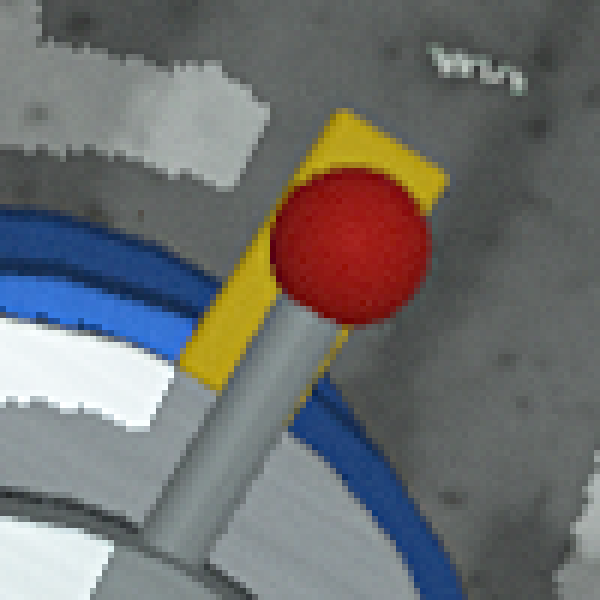

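```bash
python3 - <<'E'
from s import *
# pose at picture 11
pos=np.array([.6206,.1107,.505]);
o,M=st(False)
print((o["eef_pos"]-pos).round(4))
T=np.eye(4);T[:3,:3]=M;T[:3,3]=o["eef_pos"];T=T@bot.get_calibration("wrist")["mount"]
f=lambda u,v,z:onz("wrist",(u,v),z,T)
an=lambda d:np.degrees(np.arctan2(d[1],d[0])).round(2)
ol,orr,il,ir=[f(280+a/6,120+b/6,.097) for a,b in((343,108),(449,180),(180,368),(290,430))]
r=f(338.1,160.6,.135);b=f(144,274,.135);hub=f(432,334,.135)
print("r",r,"b",b,"hub",hub)
# axis from two balls: 120 deg apart, from b and r
m=(r+b)/2; d=b-r; L=np.linalg.norm(d[:2]); n=np.array([-d[1],d[0]])/L
print("L",L,"expect",.135*3**.5)
for s in(1,-1):
    ax=m[:2]+s*n*.135*.5; print("axis",ax, "red ang",an(r[:2]-ax),"tab outer",an(((ol+orr)/2)[:2]-ax),"tab mid",an(((ol+orr+il+ir)/4)[:2]-ax), "hub",an(hub[:2]-ax),np.linalg.norm(hub[:2]-ax))
print("tab edges dir",an(ol-il),an(orr-ir),np.linalg.norm(ol-orr),np.linalg.norm(ol-il))
im=bot.camera("top"); cv2.imwrite("pics/top12.png",im[:,:,::-1]); m=masks(im); print([ (k,blobs(im,m[k])) for k in("red","yel")])
E
```

```text
[ 0.0002  0.0002 -0.0031]
r [0.66442962 0.06929611 0.135     ] b [0.47146207 0.19900778 0.135     ] hub [ 0.53673909 -0.11766188  0.135     ]
L 0.23251149469097607 expect 0.23382685902179845
axis [0.53028948 0.07813188] red ang -3.77 tab outer -6.33 tab mid -6.55 hub -88.11 0.19589995193050497
axis [0.60560221 0.19017202] red ang -64.05 tab outer -59.78 tab mid -68.93 hub -102.61 0.3154422822178309
tab edges dir -5.51 -5.07 0.02283904102930758 0.05352868284302732
[('red', [(np.int32(24), array([261.9, 163.5]))]), ('yel', [(np.int32(40), array([265.2, 170.7]))])]
```

```bash
python3 - <<'E'
import cv2
im=cv2.imread("pics/top12.png"); cv2.imwrite("pics/top12c.png",cv2.resize(im[140:270,210:400],None,fx=4.2,fy=4.2,interpolation=cv2.INTER_CUBIC))
E
```

```text
(no output)
```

View pics/top12c.png

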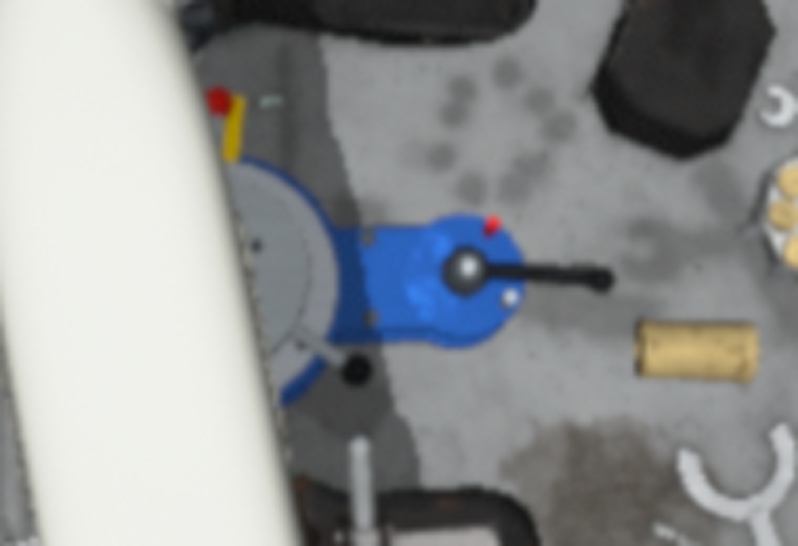

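```bash
python3 - <<'E'
from s import *
for nm,q in(("blk",(356,369)),("red",(219,101))):
    p=onz("top",(210+q[0]/4.2,140+q[1]/4.2),.135);
    for ax in ([.5312,.078],[.5306,.0778]):
        d=p[:2]-ax;print(nm,p.round(4),np.linalg.norm(d).round(4),np.degrees(np.arctan2(d[1],d[0])).round(2))
E
python3 s.py 0.637 0.105 0.16 22
```

```text
blk [ 0.4563 -0.0348  0.135 ] 0.1354 -123.58
blk [ 0.4563 -0.0348  0.135 ] 0.1349 -123.41
red [0.6671 0.0682 0.135 ] 0.1363 -4.12
red [0.6671 0.0682 0.135 ] 0.1368 -4.02
t 11.98 pos [0.6209 0.1108 0.4987] tip [0.6214 0.1124 0.3257] yaz 24.88 down [ 0.003  0.009 -1.   ] q [0.175 0.515 0.649 1.7   0.009 2.882] F [ 1.2  0.4 -0.8] w 0.0003
shift tool [0.1657 0.0111 0.0132] rotvec [ 0.0503 -0.0074 -0.0061]
```

>>> arm_command --moves '[0,0.012,0.008,0.04,-0.005,0,1,0.03,0,0,0,0,0,1,0.035,0,0,0,0,0,1,0.03,0,0,0,0,0,1,0.02,0,0,0,0,0,1,0,0,0,0,0,0,1,0,0,0,0,0,0,1]'

```text
clock: 12.57
eef_pos: [0.6341, 0.1123, 0.3705]
tool_rot: [0.39, 0.591, -0.391, 0.588]
ft_force: [0.6, -0.4, 1.1]
grip_width: -0.0
```

```bash
python3 s.py 0.637 0.108 0.118 22
```

```text
t 12.57 pos [0.6341 0.1123 0.3705] tip [0.6335 0.1126 0.1975] yaz 22.94 down [-0.004  0.002 -1.   ] q [0.175 0.55  0.377 1.402 0.003 2.916] F [ 0.6 -0.4  1.1] w -0.0
shift tool [0.0795 0.0012 0.0054] rotvec [ 0.0163 -0.0032  0.0026]
```

>>> arm_command --moves '[0.03,0.001,0.002,0,0,0,1,0.03,0.001,0.001,0,0,0,1,0.018,0,0,0,0,0,1,0,0,0,0,0,0,1,0,0,0,0,0,0,1]'

```text
clock: 12.98
eef_pos: [0.6375, 0.1118, 0.2938]
tool_rot: [0.391, 0.59, -0.389, 0.59]
ft_force: [0.5, -0.7, 0.3]
grip_width: -0.0
```

```bash
python3 s.py 0.637 0.108 0.118 22
```

```text
t 12.98 pos [0.6375 0.1118 0.2938] tip [0.6376 0.1122 0.1208] yaz 23.09 down [ 0.     0.002 -1.   ] q [1.730e-01 5.930e-01 2.500e-01 1.226e+00 2.000e-03 2.912e+00] F [ 0.5 -0.7  0.3] w -0.0
shift tool [ 0.0028 -0.0019  0.0033] rotvec [ 0.0191 -0.002  -0.0013]
```

>>> arm_command --moves '[0.002,-0.002,0.006,0,0,0,1,0,-0.002,0.005,0,0,0,1,0,-0.002,0.004,0,0,0,1,0,0,0,0,0,0,1]'

```text
clock: 13.32
eef_pos: [0.6397, 0.0947, 0.298]
tool_rot: [0.392, 0.588, -0.387, 0.592]
ft_force: [0.5, -0.1, -0.1]
grip_width: 0.0001
```

```bash
python3 a.py 13;python3 s.py 0.6365 0.0876 0.118 22
```

```text
t 13.32 pos [0.6397 0.0947 0.298 ] tip [0.6413 0.0953 0.125 ] yaz 23.15 down [ 0.009  0.003 -1.   ] q [1.470e-01 5.850e-01 2.470e-01 1.223e+00 2.000e-03 2.884e+00] F [ 0.5 -0.1 -0.1] w 0.0001
phi 9.5 R 0.1108 yoff 13.6
corr [ 0.0079 -0.0089 -0.0024] [-0.024  0.001 -0.01 ]
red px (np.int32(3135), array([359.9, 262. ])) xyz [0.6648 0.0686 0.135 ] R 0.1331 ang -3.63
yel (np.int32(2563), array([342.4, 235.4])) [0.6619 0.0676 0.097 ] 0.1302 -4.14
t 13.37 pos [0.6398 0.095  0.2984] tip [0.6416 0.0957 0.1254] yaz 23.16 down [ 0.01   0.004 -1.   ] q [1.470e-01 5.850e-01 2.470e-01 1.223e+00 2.000e-03 2.884e+00] F [ 1.   1.  -0.7] w 0.0001
shift tool [ 0.0073 -0.0061  0.0055] rotvec [ 0.0202  0.0006 -0.0108]
```

>>> arm_command --moves '[0.006,-0.006,0.001,0.01,0,-0.01,1,0.001,-0.001,0.003,0,0,0,1,0,-0.001,0.003,0,0,0,1,0,0,0,0,0,0,1]'

```text
clock: 13.7
eef_pos: [0.635, 0.0855, 0.2932]
tool_rot: [0.394, 0.588, -0.391, 0.589]
ft_force: [-0.7, 0.6, 0.0]
grip_width: -0.0004
```

```bash
python3 a.py 14;python3 s.py 0.6365 0.0876 0.118 22
```

```text
t 13.7 pos [0.635  0.0855 0.2932] tip [0.6357 0.0861 0.1202] yaz 22.57 down [ 0.004  0.003 -1.   ] q [0.133 0.579 0.224 1.211 0.003 2.881] F [-0.7  0.6  0. ] w -0.0004
phi 5.0 R 0.1041 yoff 17.5
corr [ 0.0032 -0.0031 -0.0015] [ 0.044 -0.002 -0.005]
red px (np.int32(3443), array([363.4, 254.4])) xyz [0.6643 0.0615 0.135 ] R 0.1332 ang -6.7
yel (np.int32(3732), array([332. , 227.5])) [0.6591 0.0665 0.097 ] 0.1276 -4.73
t 13.75 pos [0.6351 0.0856 0.2932] tip [0.6358 0.0862 0.1202] yaz 22.57 down [ 0.004  0.003 -1.   ] q [0.134 0.579 0.224 1.211 0.003 2.881] F [ 0.2 -0.1  0.1] w -0.0004
shift tool [ 0.0022  0.0021 -0.0013] rotvec [ 0.01   -0.0014 -0.0049]
```

>>> arm_command --moves '[0,0,-0.012,0,0,0,1,0,0,-0.006,0,0,0,1,-0.03,0,0,0,0,0,1,-0.035,0,0,0,0,0,1,-0.035,0,0,0,0,0,1,-0.035,0,0,0,0,0,1,-0.035,0,0,0,0,0,1,-0.02,0,0,0,0,0,1,0,0,0,0,0,0,1]'

```text
clock: 14.5
eef_pos: [0.6238, 0.1081, 0.4857]
tool_rot: [0.388, 0.591, -0.394, 0.587]
ft_force: [-0.7, -0.2, 0.4]
grip_width: -0.0003
```

```bash
python3 a.py 15;python3 s.py 0.5 -0.25 0.33 22; cp pics/w_15.png pics/x.png; python3 - <<'E'
import cv2
im=cv2.imread("pics/w_15.png"); cv2.imwrite("pics/w_15c.png",cv2.resize(im[110:230,270:390],None,fx=5,fy=5,interpolation=cv2.INTER_NEAREST))
E
```

```text
t 14.5 pos [0.6238 0.1081 0.4857] tip [0.622  0.1075 0.3127] yaz 22.81 down [-0.01  -0.003 -1.   ] q [ 1.720e-01  5.250e-01  6.310e-01  1.688e+00 -1.000e-03  2.915e+00] F [-0.7 -0.2  0.4] w -0.0003
phi 18.7 R 0.095 yoff 4.1
corr [0.1957 0.0052 0.0004] [-0.19  -0.002  0.011]
red px (np.int32(606), array([342.1, 157.8])) xyz [0.6645 0.0616 0.135 ] R 0.1334 ang -6.64
yel (np.int32(738), array([326. , 155.4])) [0.6569 0.0685 0.097 ] 0.1252 -3.87
t 14.55 pos [0.6238 0.1082 0.4842] tip [0.6218 0.1076 0.3112] yaz 22.82 down [-0.011 -0.003 -1.   ] q [ 1.720e-01  5.250e-01  6.280e-01  1.685e+00 -1.000e-03  2.915e+00] F [-0.8  0.5  0.2] w 0.0
shift tool [-0.0162 -0.2532  0.2821] rotvec [ 0.0144 -0.0013  0.0118]
```

View pics/w_15c.png

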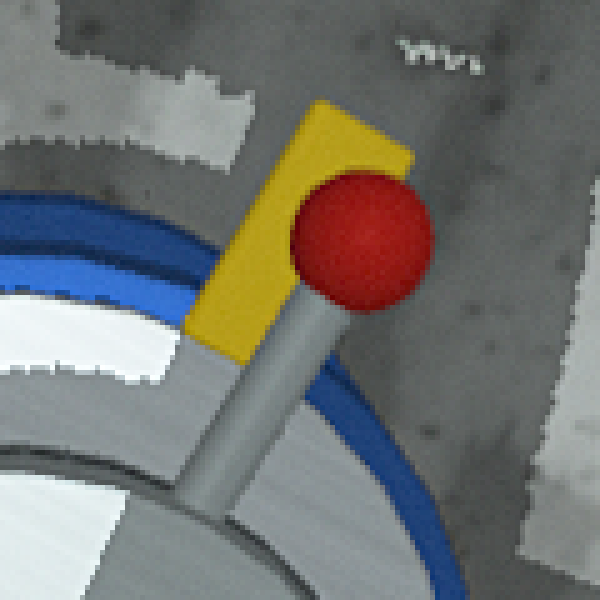

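>>> arm_command --moves '[-0.004,-0.0255,0.028,0,0,0,1,-0.004,-0.0255,0.028,0,0,0,1,-0.003,-0.0255,0.028,0,0,0,1,-0.003,-0.0255,0.028,0,0,0,1,-0.003,-0.0255,0.028,0,0,0,1,0,-0.0255,0.028,0,0,0,1,0,-0.0255,0.028,0,0,0,1,0,-0.0255,0.028,0,0,0,1,0,-0.0255,0.028,0,0,0,1,0,-0.0255,0.028,0,0,0,1,0,0,0,0,0,0,1]'

```text
clock: 15.47
eef_pos: [0.4945, -0.2552, 0.4826]
tool_rot: [0.378, 0.605, -0.395, 0.579]
ft_force: [0.4, 0.7, 0.3]
grip_width: 0.0
```

```bash
python3 s.py 0.5 -0.25 0.33 0; python3 - <<'E'
from h import *
for n in("top","wrist"):
    im=bot.camera(n); cv2.imwrite(f"pics/{n}16.png",im[:,:,::-1])
    if n=="top":
        m=masks(im); print([ (k,blobs(im,m[k])) for k in("red","yel")])
        cv2.imwrite("pics/top16c.png",cv2.resize(im[150:250,225:325,::-1],None,fx=6,fy=6,interpolation=cv2.INTER_CUBIC))
E
```

```text
t 15.47 pos [ 0.4945 -0.2552  0.4826] tip [ 0.487  -0.2552  0.3097] yaz 23.77 down [-0.043 -0.    -0.999] q [-0.472  0.36   0.369  1.618 -0.02   2.256] F [0.4 0.7 0.3] w 0.0
shift tool [-0.0207  0.0063 -0.0028] rotvec [ 0.4144 -0.0085  0.0425]
[('red', [(np.int32(186), array([211.5, 123.6])), (np.int32(101), array([219.4, 140.6])), (np.int32(32), array([263.8, 164.2]))]), ('yel', [])]
```

View pics/top16c.png

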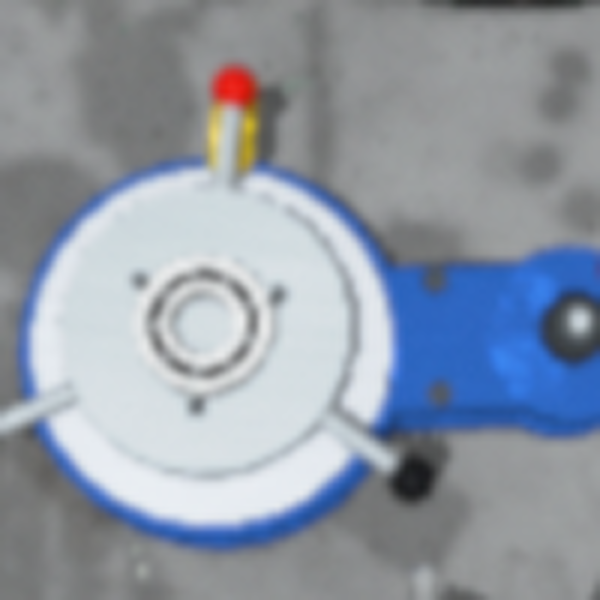

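View pics/wrist16.png

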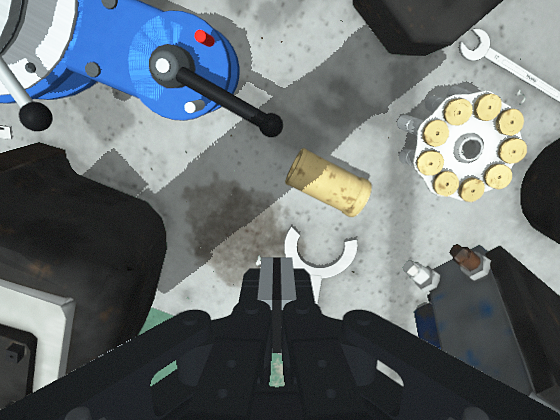

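```bash
python3 - <<'E'
from s import *
im=cv2.imread("pics/top16.png"); cv2.imwrite("pics/top16d.png",cv2.resize(im[190:240,205:245],None,fx=10,fy=10,interpolation=cv2.INTER_CUBIC))
p=[onz("top",(263.8,164.2),.135),onz("top",(293.7,229.8),.135)]
for ax in ([.5312,.078],[.5306,.0778],[.532,.077]):
    print([ (np.degrees(np.arctan2(q[1]-ax[1],q[0]-ax[0])).round(2),np.linalg.norm(q[:2]-ax).round(4)) for q in p],end=" ")
    t=onz("top",(263.8,169.8),.097); print("tab",np.degrees(np.arctan2(t[1]-ax[1],t[0]-ax[0])).round(2))
# yellow edges near the spoke in crop: left 210 right 257 at row 130 ; spoke 219..241
for r,l,rr,sl,sr in((135,210,257,219,241),):
    f=lambda u,z:onz("top",(225+u/6,150+r/6),z)
    for ax in ([.5312,.078],[.532,.077]):
        a=lambda q:np.degrees(np.arctan2(q[1]-ax[1],q[0]-ax[0]))
        print("tab mid",(a(f(l,.097))+a(f(rr,.097)))/2,"spoke",a(f((sl+sr)/2,.141)))
E
```

```text
[(np.float64(-6.41), np.float64(0.1362)), (np.float64(-126.56), np.float64(0.1361))] tab -5.97
[(np.float64(-6.3), np.float64(0.1367)), (np.float64(-126.4), np.float64(0.1356))] tab -5.85
[(np.float64(-6.03), np.float64(0.1353)), (np.float64(-127.08), np.float64(0.1358))] tab -5.55
tab mid -6.536322948114911 spoke -7.449857449076234
tab mid -6.098133857849087 spoke -6.969851006522727
```

View pics/top16d.png

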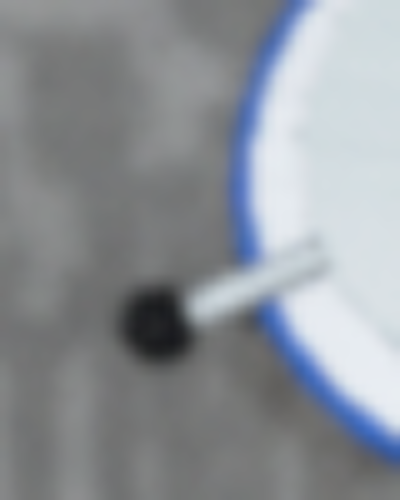

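>>> arm_command --moves '[0,0,0,-0.12,0,0.02,1,0,0,0,-0.12,0,0.02,1,0,0,0,-0.12,0,0,1,0,0,0,-0.12,0,0,1,0,0,0,-0.1,0,0,1,0,0,0,0,0,0,1]'

```text
clock: 16.07
eef_pos: [0.499, -0.2421, 0.476]
tool_rot: [0.198, 0.69, -0.179, 0.673]
ft_force: [-0.0, 0.3, -0.6]
grip_width: -0.0003
```

```bash
python3 s.py 0.496 -0.184 0.2 58
```

```text
t 16.07 pos [ 0.499  -0.2421  0.476 ] tip [ 0.4963 -0.2366  0.3031] yaz 59.11 down [-0.016  0.032 -0.999] q [-0.457  0.351  0.34   1.587  0.022  1.653] F [-0.   0.3 -0.6] w -0.0003
shift tool [ 0.1048  0.0463 -0.0293] rotvec [ 0.0197 -0.03   -0.0189]
```

>>> arm_command --moves '[0,0.024,-0.015,0.02,-0.03,-0.019,1,0.01,0.024,-0.015,0,0,0,1,0.035,0,0,0,0,0,1,0.03,0,0,0,0,0,1,0.02,0,0,0,0,0,1,0,0,0,0,0,0,1,0,0,0,0,0,0,1]'

```text
clock: 16.65
eef_pos: [0.5009, -0.1722, 0.3759]
tool_rot: [0.197, 0.68, -0.196, 0.679]
ft_force: [-0.3, -0.2, 0.8]
grip_width: 0.0001
```

```bash
python3 s.py 0.496 -0.184 0.1 58; python3 - <<'E'
from s import *
o,M=st(False)
T=np.eye(4);T[:3,:3]=M;T[:3,3]=o["eef_pos"];T=T@bot.get_calibration("wrist")["mount"]
im=bot.camera("wrist"); cv2.imwrite("pics/w_17.png",im[:,:,::-1])
print("tip px at z.12",proj("wrist",[.496,-.184,.12],T),"pivot",proj("wrist",[.5355,-.1205,.127],T),"end",proj("wrist",[.5255,-.2255,.12],T))
E
```

```text
t 16.65 pos [ 0.5009 -0.1722  0.3759] tip [ 0.5008 -0.172   0.2029] yaz 57.76 down [-0.     0.001 -1.   ] q [-3.310e-01  3.130e-01  2.800e-02  1.286e+00  1.000e-03  1.802e+00] F [-0.3 -0.2  0.8] w 0.0001
shift tool [ 0.1029 -0.0127  0.0023] rotvec [-0.0041 -0.0009 -0.0008]
tip px at z.12 [280.82965586 234.03170693] pivot [280.61995362 121.69371511] end [348.3654198  259.91299469]
```

View pics/w_17.png

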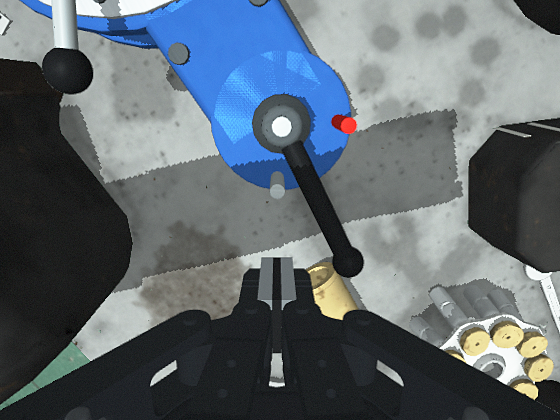

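The wrist view agrees with the estimates: hub (281,126), lever end (348,262), red pin (345,125), and the fingers are on the near side of the lever. I'll descend now.

>>> arm_command --moves '[0.01,-0.013,0.002,0,0,0,1,0.025,-0.001,0,0,0,0,1,0.025,-0.001,0,0,0,0,1,0.02,-0.001,0,0,0,0,1,0.012,0,0,0,0,0,1,0,0,0,0,0,0,1,0,0,0,0,0,0,1]'

```text
clock: 17.28
eef_pos: [0.497, -0.193, 0.2884]
tool_rot: [0.197, 0.672, -0.199, 0.685]
ft_force: [0.6, 0.1, -0.2]
grip_width: -0.0001
```

```bash
cat > l.py <<'E'
from s import *
A=[.5355,-.1205]
o,M=st(); t=o["eef_pos"]+.173*M[:,0]; d=t[:2]-A; ph=np.degrees(np.arctan2(d[1],d[0]))
yaz=np.degrees(np.arctan2(M[1,1],M[0,1]))
print("phi",ph.round(1),"R",np.linalg.norm(d).round(4),"yoff",((yaz-ph)%360-180).round(1))
p,G=goal([A[0]+.075*np.cos(np.radians(ph)),A[1]+.075*np.sin(np.radians(ph)),.1],ph+180)
print("corr",(M.T@(p-o["eef_pos"])).round(4),R.from_matrix(M.T@G).as_rotvec().round(3))
if len(sys.argv)>1:
    im=bot.camera("wrist"); cv2.imwrite(f"pics/l_{sys.argv[1]}.png",im[:,:,::-1])
E
python3 l.py
```

```text
t 17.28 pos [ 0.497  -0.193   0.2884] tip [ 0.4999 -0.1944  0.1154] yaz 57.44 down [ 0.017 -0.008 -1.   ] q [-3.700e-01  3.760e-01 -1.220e-01  1.055e+00 -1.000e-03  1.769e+00] F [ 0.6  0.1 -0.2] w -0.0001
phi -115.7 R 0.082 yoff -6.8
corr [0.0155 0.0074 0.0021] [-0.119  0.019 -0.001]
```

>>> arm_command --moves '[0.015,0.008,0,-0.08,0.019,0,1,0,0,0,0,0,0,1,0,0,-0.006,-0.08,0,0,1,0,0,-0.006,-0.08,0,0,1,0,0,-0.006,-0.08,0,0,1,0,0,-0.006,-0.08,0,0,1,0,0,-0.006,-0.08,0,0,1]'

```text
clock: 17.87
eef_pos: [0.4768, -0.1818, 0.2843]
tool_rot: [0.026, 0.7, -0.031, 0.713]
ft_force: [-0.4, 0.4, 0.9]
grip_width: -0.0
```

```bash
python3 l.py 1
```

```text
t 17.87 pos [ 0.4768 -0.1818  0.2843] tip [ 0.4801 -0.1832  0.1114] yaz 85.32 down [ 0.019 -0.008 -1.   ] q [-3.640e-01  3.370e-01 -1.910e-01  1.022e+00 -1.000e-03  1.288e+00] F [-0.4  0.4  0.9] w -0.0
phi -131.5 R 0.0837 yoff 36.8
corr [0.0115 0.0059 0.0084] [ 0.642  0.021 -0.   ]
```

View pics/l_1.png

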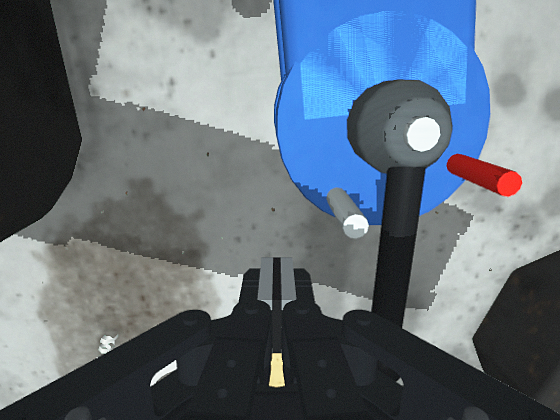

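I had the push sign reversed: the finger moved away from the lever and touched nothing. Next I'll go lower and push along +z.

>>> arm_command --moves '[0.011,-0.001,0.004,0.04,0.02,0,1,0.003,-0.001,0.007,0.03,0,0,1,0,-0.001,0.007,0.02,0,0,1,0,-0.001,0.007,0,0,0,1,0,-0.001,0.007,0,0,0,1,0,0,0,0,0,0,1]'

```text
clock: 18.42
eef_pos: [0.5097, -0.1949, 0.2796]
tool_rot: [0.063, 0.7, -0.071, 0.708]
ft_force: [-0.4, 0.3, -0.7]
grip_width: -0.0004
```

```bash
python3 l.py 2
```

```text
t 18.42 pos [ 0.5097 -0.1949  0.2796] tip [ 0.5116 -0.197   0.1066] yaz 79.06 down [ 0.011 -0.012 -1.   ] q [-0.363  0.409 -0.097  1.051 -0.008  1.398] F [-0.4  0.3 -0.7] w -0.0004
phi -107.4 R 0.0802 yoff 6.4
corr [0.0066 0.0035 0.0027] [0.112 0.013 0.009]
```

View pics/l_2.png

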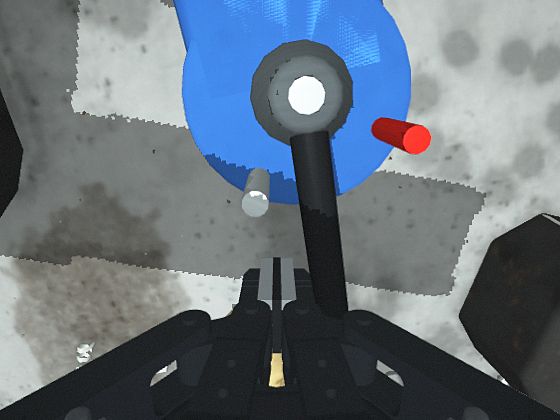

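>>> arm_command --moves '[0.007,0.003,0.002,0.02,0.01,0.01,1,0,0.001,0.006,-0.05,0,0,1,0,0.0005,0.006,-0.07,0,0,1,0,0.0005,0.006,-0.08,0,0,1,0,0,0.006,-0.08,0,0,1,0,0,0.006,-0.08,0,0,1,0,0,0.006,-0.08,0,0,1,0,0,0.006,-0.08,0,0,1]'

```text
clock: 19.13
eef_pos: [0.5512, -0.1919, 0.2704]
tool_rot: [-0.113, 0.702, 0.111, 0.694]
ft_force: [-2.4, -1.4, 2.0]
grip_width: 0.0001
```

```bash
python3 l.py 3
```

```text
t 19.13 pos [ 0.5512 -0.1919  0.2704] tip [ 0.5493 -0.1926  0.0974] yaz 108.19 down [-0.011 -0.004 -1.   ] q [-0.333  0.495  0.018  1.102 -0.007  0.92 ] F [-2.4 -1.4  2. ] w 0.0001
phi -79.2 R 0.0734 yoff 7.4
corr [-0.0026 -0.0016 -0.0022] [ 0.129 -0.012  0.001]
```

View pics/l_3.png

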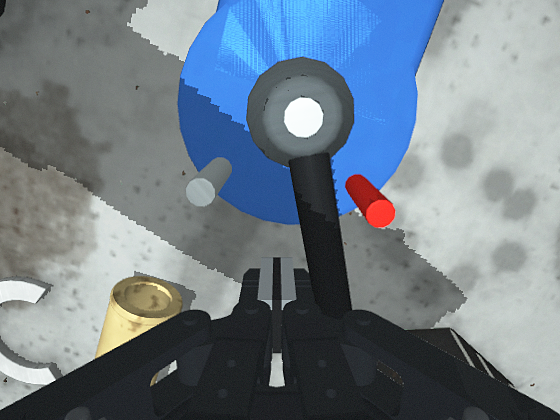

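>>> arm_command --moves '[-0.002,-0.001,0.006,-0.04,-0.01,0,1,0,0,0.006,-0.06,0,0,1,0,0,0.006,-0.07,0,0,1,0,0,0.006,-0.08,0,0,1]'

```text
clock: 19.52
eef_pos: [0.5688, -0.1864, 0.2703]
tool_rot: [-0.199, 0.687, 0.195, 0.671]
ft_force: [-19.1, -14.6, 14.4]
grip_width: 0.0002
```

```bash
python3 l.py 4
```

```text
t 19.52 pos [ 0.5688 -0.1864  0.2703] tip [ 0.5653 -0.1883  0.0974] yaz 122.38 down [-0.021 -0.011 -1.   ] q [-0.313  0.526  0.069  1.13  -0.017  0.693] F [-19.1 -14.6  14.4] w 0.0002
phi -66.3 R 0.0741 yoff 8.7
corr [-0.0026 -0.0006 -0.0042] [ 0.152 -0.023  0.   ]
```

View pics/l_4.png

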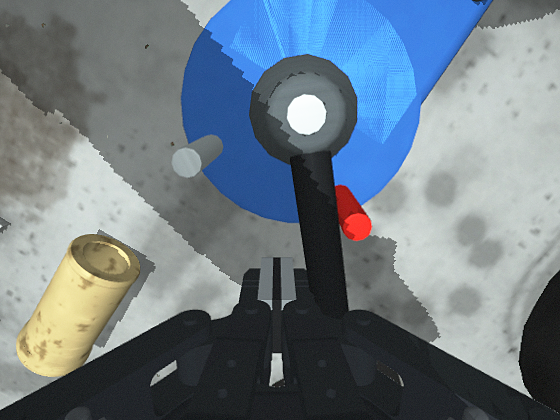

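Force rose to about 24 N with the lever beside the red pin, which suggests it has reached the stop. I'll back off and check.

>>> arm_command --moves '[0,0,-0.006,0,0,0,1,0,0,-0.01,0,0,0,1,0,0,-0.01,0,0,0,1,0,0,0,0,0,0,1]'

```text
clock: 19.9
eef_pos: [0.5442, -0.2017, 0.2703]
tool_rot: [-0.197, 0.689, 0.194, 0.67]
ft_force: [0.3, -0.2, -0.2]
grip_width: 0.0001
```

```bash
python3 l.py 5
```

```text
t 19.9 pos [ 0.5442 -0.2017  0.2703] tip [ 0.5401 -0.2035  0.0974] yaz 122.12 down [-0.024 -0.011 -1.   ] q [-0.351  0.493  0.014  1.11  -0.018  0.66 ] F [ 0.3 -0.2 -0.2] w 0.0001
phi -86.9 R 0.0831 yoff 29.0
corr [-0.0026  0.0077 -0.0006] [ 0.506 -0.026  0.003]
```

View pics/l_5.png

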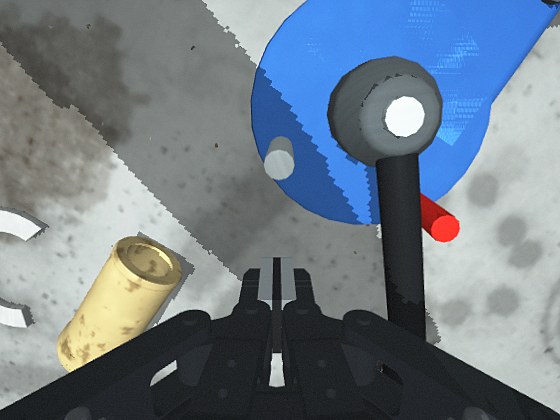

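>>> arm_command --moves '[-0.02,0,-0.01,0,0,0,1,-0.035,0,0,0,0,0,1,-0.035,0,0,0,0,0,1,-0.035,0,0,0,0,0,1,-0.035,0,0,0,0,0,1,-0.035,0,0,0,0,0,1,-0.035,-0.01,0,0,0,0,1,0,-0.035,0,0,0,0,1,0,-0.035,0,0,0,0,1,0,-0.035,0,0,0,0,1,0,-0.035,0,0,0,0,1,0,0,0,0,0,0,1]'

```text
clock: 20.95
eef_pos: [0.6224, -0.3265, 0.5077]
tool_rot: [-0.196, 0.685, 0.196, 0.674]
ft_force: [0.4, 0.4, -2.8]
grip_width: -0.0003
```

```bash
python3 l.py 6; python3 - <<'E'
from h import *
im=bot.camera("top"); cv2.imwrite("pics/top18.png",im[:,:,::-1]); m=masks(im); print([ (k,blobs(im,m[k])) for k in("red",)])
cv2.imwrite("pics/top18c.png",cv2.resize(im[140:270,210:400,::-1],None,fx=4.2,fy=4.2,interpolation=cv2.INTER_CUBIC))
E
```

```text
t 20.95 pos [ 0.6224 -0.3265  0.5077] tip [ 0.6198 -0.3273  0.3347] yaz 122.2 down [-0.015 -0.005 -1.   ] q [-0.481  0.761  1.11   1.931 -0.011  0.528] F [ 0.4  0.4 -2.8] w -0.0003
phi -67.8 R 0.2233 yoff 10.0
corr [0.2349 0.1458 0.0267] [ 0.175 -0.015 -0.003]
[('red', [(np.int32(186), array([211.5, 123.5])), (np.int32(103), array([219.4, 140.6])), (np.int32(33), array([263.8, 164.1]))])]
```

View pics/top18c.png

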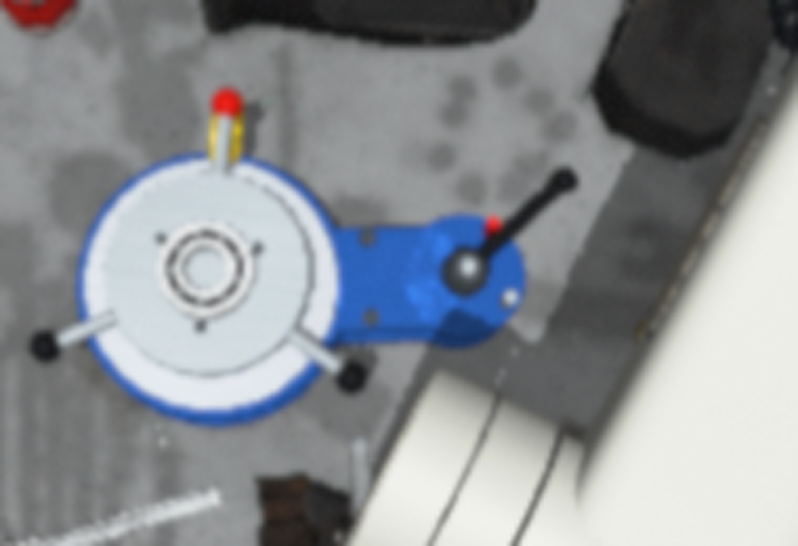

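View pics/l_6.png

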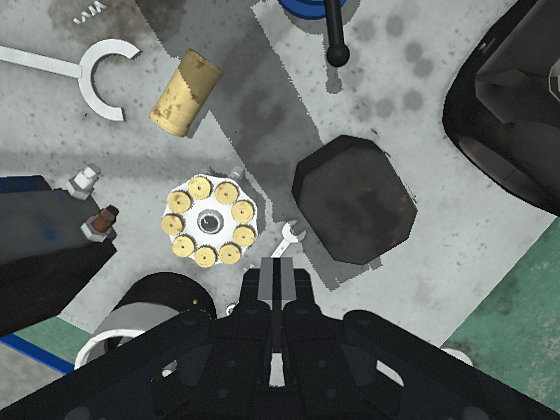

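```bash
python3 - <<'E'
from s import *
c=lambda q,z:onz("top",(210+q[0]/4.2,140+q[1]/4.2),z)
e=c((564,180),.12);pv=np.array([.5348,-.1205]);d=e[:2]-pv
print("lever",np.degrees(np.arctan2(d[1],d[0])),np.linalg.norm(d))
e=c((600,279),.12);d=e[:2]-pv;print("start",np.degrees(np.arctan2(d[1],d[0])))
ax=np.array([.5312,.078])
r=onz("top",(263.8,164.1),.135)[:2];b=c((351,377),.135)[:2];l=c((45,345),.135)[:2]
cen=(r+b+l)/3;print("centre",cen)
for a in(ax,cen):
  for p in(r,b,l): print(np.degrees(np.arctan2(*(p-a)[::-1])).round(2),end=" ")
  t=onz("top",(263.8,169.8),.097)[:2];print("tab",np.degrees(np.arctan2(*(t-a)[::-1])).round(2))
E
```

```text
lever -49.07723045164599 0.10570119434305743
start -95.14957485042629
centre [0.53159917 0.07795921]
-6.39 -126.62 113.35 tab -5.97
-6.4 -126.76 113.5 tab -5.97
```

```bash
python3 -c "
from h import *
print(bot.job_done())"; python3 s.py
```

```text
the job is handed in; nothing more can be done
None
the job is handed in; nothing more can be done
```

I turned the red-ball spoke onto the yellow tab, then pushed the lever over to the red stop pin. I handed the job in after about 21 s of the 56 s allowed. The arm was raised well clear of everything.

- **Turntable:** I pushed the red-ball spoke clockwise about 157° with the closed fingertip, at about 2–4 N wherever I read the force. The last top view puts the red ball at about -6.4° and the tab at about -6.0°. Estimates of the tab from the wrist pictures ranged from -5.3° to -6.5°, so the ball is within roughly half a degree to one degree. The bearing looked undisturbed and centred.
- **Lever:** I pushed it from about -95° to about -49° in the world frame, where the force jumped to about 24 N sideways. The pictures showed it against the red pin, and the pin's measured position puts contact at about -51°.
- **Disagreements:**
    - The lever moved only about 46°, not the full 60° of its stated travel. I think it began partly turned rather than at its zero, so I judged the stop by force and pictures.
    - My first push at the lever went the wrong way through a sign error. The finger moved away from the lever and touched nothing.
- **Bystanders:** I saw no sign that any had moved, but I did not measure them again at the end.

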